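# Clip the cabin side into the model boat's hull

## Task

Take the cabin side panel out of the drying rack, turn its bare light-grey face to the hull's far inner wall and stand it fully down on the hull floor between that wall and the two posts, level with its fitted twin opposite. Then squeeze the two orange spring clips off the tray rim and clamp panel and wall together while the cement sets: one clip upright over the hull rim on the middle of each low shoulder of the panel, its rubber pads pushed down below the rim. Finish with the panel flat against the wall, let go of everything and leave the other things where they are.

Things in the scene. Friction and masses are not known exactly. Their poses are not given: they have to be found in the camera images.
- hull: grey plastic model-boat hull, open on top, about 320 mm long, 100 wide, fixed on a plywood stand. Origin on the table under the middle of the panels' places; x across the hull (away from the robot at yaw 0), y to the pointed bow, z up. Rim 84 above the table, inner floor at 34, upright walls 4 thick, outer faces at x = -50 and +50. The panel's place is inside the wall at x = +50, the far one.
- twin (a point): point on the hull floor under the middle of the panel's twin, which is already fitted inside the near wall, mirrored: same shape, 8 mm slab from hull x = -46 to -38, low shoulders level with the rim, raised middle (44 long) reaching 30 above the rim.
- seat (a point): foot of the hull's far wall: on the inner floor at the wall's inner face, midway along the panel's place; axes as the hull's (mm: wall inner face x = 0, outer x = 4, rim z = 50). Two round posts, 7 thick, 20 high with tapered tops, stand at y = -24 and 24, leaving a gap of 12 to the wall. When in place the panel has its origin at x = -4, y = 0, z = 0 and axes parallel to the hull's.
- panel: cabin side panel, 60 g, upright in a rack slot: slab 8 mm thick (x), 130 long (y), 50 high, with a raised middle 44 long reaching 80 high (two dark windows); low shoulders at y = 22 to 65 and -22 to -65. Origin: centre of its underside. +x face bare light grey (goes on the wall); -x face painted red-brown with two ribs 3 proud at y = -13 and 13, z = 24 to 46.
- bare (a point): point on the panel's bare light-grey face, at x = 4, y = 0, z = 40 mm in the panel's axes.
- rack: wooden drying rack, fixed, 128 x 104 x 30 mm, three open slots along its y, 11 to 12 wide, at x = -42, 0 and 42, their floors 12 above the table. Origin: centre of its underside. The panel may stand in any slot, axes parallel to the rack's. Rack and tray stand left and right of the hull, either way round.
- tray: blue open parts tray, fixed, 110 (x) x 150 (y) x 56 mm high, walls 4 thick. Origin: centre of its underside. The clips grip its rim.
- clip1: orange spring clip, 46 g, parked upright on the rim of the tray's -x wall, clip x across the wall. Origin: its pivot pin, 22 mm over that rim. z up to the two handles; jaws hang below and open along x; hinge along y; 22 wide. Half a turn about z makes no difference. Parked, the handles form a V, 56 over the tops, which stand 37 above the pivot. Rubber pads 12 high, 24 to 36 below the pivot.
- clip2: second orange spring clip, the same as clip1, parked upright on the rim of the tray's -y wall, a quarter turn from the tray: its x lies across that wall, along the tray's y.
- clip1_r (a joint): swing of one arm of clip1 (the other mirrors it), rad: about 0 as parked, 0.10 on a stack 12 mm thick (pads then flat on it, gripping with about 6 N, handles 48 over their tops), 0.34 at the firm stop of a full squeeze: about 7 N at the handle ends; handles then parallel, 28 apart outside, from 8 to 44 above the pivot, pads 23 (top) to 28 (tips) apart.
- clip2_r (a joint): the same for clip2. While either clip is being squeezed it may slide 5 to 10 mm down between the fingers; its pin stops it on the rim below.
- transom: flat grey plate, a spare part standing in another slot of the rack, 8 x 96 x 46 mm, loose; origin at the centre of its underside. To be left alone.
- bulkhead: flat plywood plate with a round dark spot, a spare part standing in another slot of the rack, 8 x 88 x 42 mm, loose; origin at the centre of its underside. To be left alone.
- propeller: red three-bladed propeller lying in the tray, 40 across, 12 high mm, loose; origin at the centre of its underside. To be left alone.
- cement: amber glass jar with white cap, 38 across, 62 high mm, loose; origin at the centre of its underside. To be left alone.
- paint_a: small red paint jar with white cap, 32 across, 44 high mm, loose; origin at the centre of its underside. To be left alone.
- paint_b: small blue paint jar with white cap, 32 across, 44 high mm, loose; origin at the centre of its underside. To be left alone.
- screwdriver: red-handled screwdriver lying on the mat, 150 long mm, loose; origin at the underside, on its long axis x. To be left alone.
- sprue: grey moulding frame lying on the mat, 148 x 68 x 8 mm, loose; origin at the centre of its underside. To be left alone.
There are look-alikes about, which are no part of the job. Leave any purple look-alike of the clip2 alone.

How it is judged:
By the outcome, as a careful person would: the job done as asked, in the order asked, and still so for the second after the job is handed in, with the robot touching nothing.
It also fails if it takes over 72 s, if anything falls off the work surface, if the arm or the gripper's body presses on something with over 40 N, if the wrist force passes 120 N, or if a joint passes its speed limit or range.

## Robot

A 6-joint arm with a two-finger parallel gripper is mounted at the origin on the work surface. World frame = base frame: x ahead of the robot, y to its left, z up, the work surface at z = 0. Lengths are in mm, angles in rad, forces in N, time in s.
With the tool pointing down it reaches from about 200 to 875 mm from the base axis. Payload 3.4 kg.
Tool frame: the origin (TCP) lies between the finger pads; the fingertips stand 8 mm ahead of it and the grasp point (between the pads) lies 11 mm behind it (r.tip_extent is the z of the fingertips in the tool frame, in mm); z points along the fingers, y is the line along which they close (so a half turn about z gives the same grasp; the last joint's range is limited). The gripper opens to 94 mm and grips with 3 to 60 N. Pads are 16 mm wide; open, the fingers measure 119 mm over their backs; the gripper's body (75 mm by 177 mm) begins 78 mm behind the grasp point.
Start: joints at [1.168, 0.276, 1.505, -0, 1.361, -0.121], TCP at [159.917, 552.353, 183.893] pointing down, gripper open.
Joint ranges: [-2.89, 2.89], [-0.75, 2.08], [0.22, 2.7], [-1.18, 4.32], [0.11, 2.71], [-2.7, 2.7]. Speed limits (rad/s): [2.57, 2.57, 3.14, 3.14, 3.14, 3.14].

## Interface

Orientations are given as a 3x3 rotation matrix whose columns are the frame's x, y, z axes.
In Python, from rig import r gives the robot as it stands.
- The arm moves only by the tool jog_arm, never from a script. Its argument "steps" is one flat list of numbers, 7 for each row, row after row: the shift along the world's x, y, z in m, then the turn, a rotation vector about the world's x, y, z in rad, then the finger opening in m, from 0 to 0.094. A call has 1 to 10 rows; each row is the pose to reach, as a shift and turn from the pose commanded when the call began; what a row does not reach only later rows make up. A row lasts 1/12 s, in which the tool goes at most 41.7 mm and 7.16 degrees, less where a joint would pass 70% of its speed; a pose out of reach is approached as far as the arm can. A call with a gripper value outside its range is refused whole. The fingers move at their own pace and stop on an object; "force" is the grip in N (left out, the last holds). Time passes only in rows, so rows that repeat a pose let the fingers close. It gives the time, the measured TCP pose, the force, the opening and the grip force at its end, in the units of the state.
- r.state(): the state, without advancing time (a new reading comes with each control period).
- r.grab_frame(name): name is "scene" or "top" or "wrist"; returns the picture (384x512x3 uint8, red, green, blue); there is no depth.
- r.camera_info(name): a dict with "intrinsics" (3x3 intrinsics, pixels), "D" ([k1, k2, p1, p2, k3] as OpenCV has them; the pictures are not rectified), "view" (4x4, takes a point from world to camera coordinates). Camera axes: x right, y down, z forward; pixel columns grow to the right and rows downward; lengths in mm; the calibration is good to about 2 mm. A picture is of the moment at which its call begins: read the wrist's pose just before it. camera_info takes no time and is no camera call; for the wrist camera it gives the pose at the moment of the call.
- r.close_job(): hands the job in; it is judged then, once.
The state is a dict: "time": time; "joint_positions": joint angles; "joint_vel": joint speeds; "effort": joint torques, N m; "tcp_pos": TCP position; "ee_rot": TCP orientation; "ft_force": force on the tool from outside, world axes, zero at the start; "wrist_torque": the same for the moment, N m; "grip_width": finger opening in mm; "finger_force": force on a finger pad.
Only numpy, scipy, OpenCV 4.12 (cv2) and the standard library are available. Lean on these libraries where they do the work, as an engineer would, in place of code of your own. Each camera call takes 0.05 s, during which the arm holds its last target. There are 200 camera calls.

## Working session

There is one attempt and no reset: what is moved stays moved. The work goes in short steps, Python scripts to look and compute and a tool call to move; the robot and the scene stay as the last step left them, time stands still between calls to the robot, and variables do not carry over. Pictures are saved under pics/ and viewed, at most 10 in all, crops included, and the job is handed in when it is done.

Besides the shell and the picture viewer there is one more tool, called after ">>>" as a command line: name --argument value ..., lists and objects as JSON in quotes. jog_arm: Moves the arm, as the interface text tells. Its arguments: {"type":"object","properties":{"steps":{"type":"array","items":{"type":"number"}},"force":{"type":"number"}},"required":["steps"]}

```bash
ls; mkdir -p pics
python3 - <<'E'
from rig import r
import cv2,numpy as np
s=r.state();print(s['time'],s['tcp_pos'],s['ee_rot'])
for n in("scene","top","wrist"):
    i=r.camera_info(n);print(n,np.round(i["intrinsics"],1).tolist(),i["D"],np.round(i["view"],4).tolist())
    im=r.grab_frame(n);cv2.imwrite(f"pics/{n}0.png",im[:,:,::-1])
a=cv2.imread("pics/scene0.png");b=cv2.imread("pics/top0.png")
cv2.imwrite("pics/top0b.png",cv2.resize(b,(800,600),interpolation=cv2.INTER_CUBIC))
cv2.imwrite("pics/scene0b.png",cv2.resize(a,(800,600),interpolation=cv2.INTER_CUBIC))
E
```

```text
pics
0.0 [159.66211241 551.76507344 183.01782105] [[-9.60562561e-01  2.78063120e-01 -6.83542880e-04]
 [ 2.78063888e-01  9.60561177e-01 -1.64305926e-03]
 [ 1.99710571e-04 -1.76832980e-03 -9.99998417e-01]]
scene [[481.7, 0.0, 257.8], [0.0, 481.7, 188.2], [0.0, 0.0, 1.0]] [-0.09208446  0.          0.          0.          0.        ] [[-0.8567, 0.5156, -0.0125, 530.732], [0.3171, 0.5074, -0.8012, -81.2511], [-0.4067, -0.6904, -0.5982, 1534.7426], [0.0, 0.0, 0.0, 1.0]]
top [[418.5, 0.0, 254.2], [0.0, 418.5, 197.5], [0.0, 0.0, 1.0]] [-0.06835697  0.          0.          0.          0.        ] [[0.0046, -1.0, 0.0012, -65.6269], [-0.9834, -0.0047, -0.1814, 581.2246], [0.1814, -0.0003, -0.9834, 1444.0103], [0.0, 0.0, 0.0, 1.0]]
wrist [[266.3, 0.0, 257.6], [0.0, 266.3, 194.3], [0.0, 0.0, 1.0]] [0.02060666 0.         0.         0.         0.        ] [[0.2787, 0.9604, -0.0006, -574.4153], [0.9318, -0.2703, 0.2422, -24.12], [0.2324, -0.0681, -0.9702, 389.5257], [0.0, 0.0, 0.0, 1.0]]
```

View pics/top0b.png

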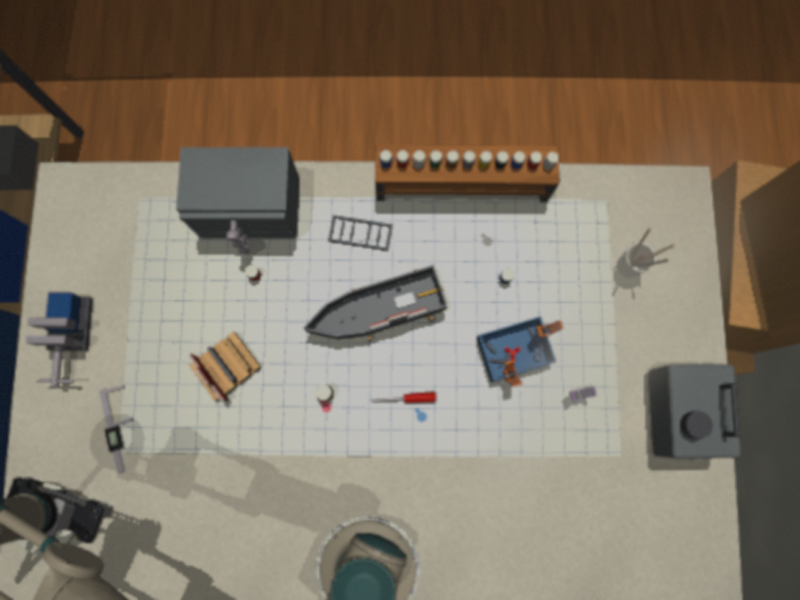

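View pics/scene0b.png

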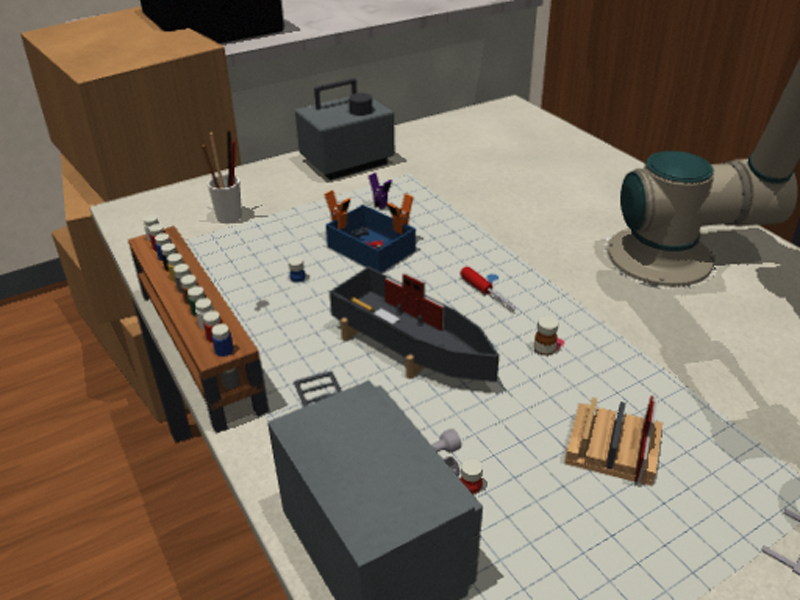

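The top view shows the rack on the left at (225,368), with the red panel in its outermost slot at (207,380). The hull is in the middle, with its bow to the left. The tray is at (515,350), with orange clips at (548,328) and (512,375). There is a purple look-alike off the tray at (580,395), which I'll leave alone.

```bash
cat > h.py <<'E'
from rig import r
import cv2,numpy as np
def cam(n):
    i=r.camera_info(n);return np.array(i["intrinsics"]),np.array(i["D"]),np.array(i["view"])
def ray(c,p):
    K,D,V=c;u=cv2.undistortPoints(np.array([[p]],float),K,D)[0,0]
    R=V[:3,:3];return -R.T@V[:3,3],R.T@np.array([u[0],u[1],1.])
def atz(c,p,z):
    o,d=ray(c,p);return o+d*(z-o[2])/d[2]
def tri(obs):
    A=np.zeros((3,3));b=np.zeros(3);L=[]
    for c,p in obs:
        o,d=ray(c,p);d=d/np.linalg.norm(d);M=np.eye(3)-np.outer(d,d);A+=M;b+=M@o;L.append((o,M))
    x=np.linalg.solve(A,b);return x,[np.linalg.norm(M@(x-o)) for o,M in L]
def proj(c,P):
    K,D,V=c;P=np.atleast_2d(P).astype(float)
    return cv2.projectPoints(P,cv2.Rodrigues(V[:3,:3])[0],V[:3,3],K,D)[0][:,0]
def save(n,f):
    c=cam(n);im=r.grab_frame(n)[:,:,::-1].copy();cv2.imwrite(f"pics/{f}.png",im);np.savez(f"pics/{f}.npz",K=c[0],D=c[1],V=c[2]);return im
def ld(f):
    d=np.load(f"pics/{f}.npz");return d["K"],d["D"],d["V"]
E
python3 - <<'E'
from h import *
t=cam("top")
for n,p,z in (("rack",(225,368),30),("panelL",(190,360),92),("panelR",(227,403),92),("hullmid",(395,300),84),("bow",(307,328),84),("stern far",(433,268),84),("stern near",(445,305),84),("clip -y",(550,328),90),("clip -x",(512,375),90),("tray",(515,350),56),("cement",(325,390),62),("twin L",(372,327),84),("twinR",(424,312),84)):
    print(n,atz(t,(p[0]*.64,p[1]*.64),z).round())
# montage: wrist + crops
w=cv2.imread("pics/wrist0.png");T=cv2.imread("pics/top0.png");S=cv2.imread("pics/scene0.png")
for n in("scene","top","wrist"):
    c=cam(n);np.savez(f"pics/{n}0.npz",K=c[0],D=c[1],V=c[2])
m=np.zeros((600,800,3),np.uint8);m[:384,:512]=w
c=lambda I,x,y,ww,hh,k:cv2.resize(I[y:y+hh,x:x+ww],None,fx=k,fy=k,interpolation=cv2.INTER_CUBIC)
m[:216,512:]=c(T,112,200,72,54,4)
m[384:,:288]=c(T,296,196,72,54,4)
m[384:,288:576]=c(S,355,245,72,54,4)
m[216:432,512:]=c(S,200,100,72,54,4) if 0 else c(S,200,110,72,54,4)
cv2.imwrite("pics/m1.png",m)
E
```

```text
rack [445. 332.  30.]
panelL [456. 395.  92.]
panelR [363. 308.  92.]
hullmid [595. -58.  84.]
bow [531. 138.  84.]
stern far [ 670. -144.   84.]
stern near [ 584. -170.   84.]
clip -y [ 532. -404.   90.]
clip -x [ 427. -316.   90.]
tray [ 487. -330.   56.]
cement [395.  97.  62.]
twin L [534.  -7.  84.]
twinR [ 568. -123.   84.]
```

View pics/m1.png

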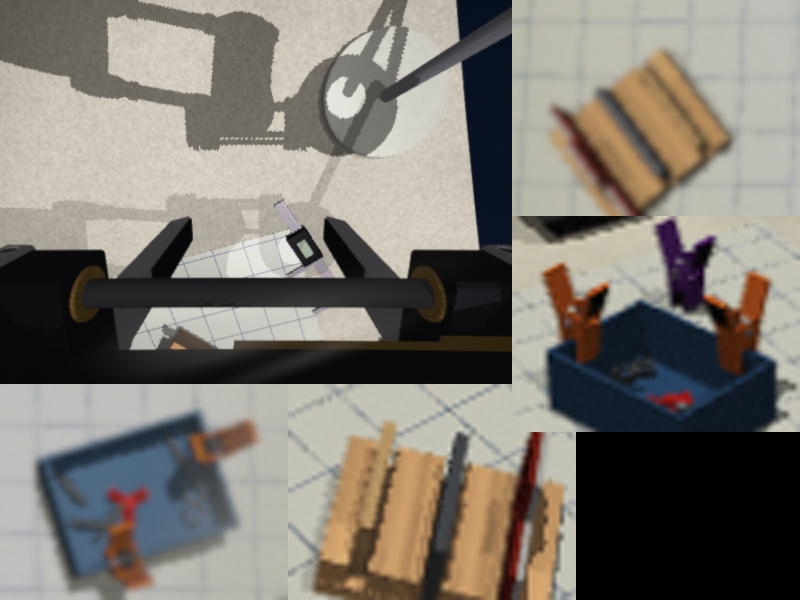

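The panel is in the rack slot nearest the robot. Its red face points toward the other plates, so its bare face points away. The clips are the two orange ones on the tray rim; the purple one stands off the tray on the mat. Next I'll go above the rack for a close look.

>>> jog_arm --steps '[0.25,-0.2,0.03,0,0,1.03,0.094,0.25,-0.2,0.03,0,0,1.03,0.094,0.25,-0.2,0.03,0,0,1.03,0.094,0.25,-0.2,0.03,0,0,1.03,0.094,0.25,-0.2,0.03,0,0,1.03,0.094,0.25,-0.2,0.03,0,0,1.03,0.094,0.25,-0.2,0.03,0,0,1.03,0.094,0.25,-0.2,0.03,0,0,1.03,0.094,0.25,-0.2,0.03,0,0,1.03,0.094,0.25,-0.2,0.03,0,0,1.03,0.094]'

```text
time: 0.98
tcp_pos: [413.2, 349.8, 213.9]
ee_rot: [[-0.734, -0.679, 0.002], [-0.679, 0.734, -0.001], [-0.001, -0.002, -1.0]]
ft_force: [0.1, -0.6, -0.5]
grip_width: 93.9
finger_force: 0.0
```

Run:
```python
from h import *
s=r.state();print(s['time'],s['tcp_pos'],s['ee_rot'][:,1] if hasattr(s['ee_rot'],'shape') else s['ee_rot'])
save("wrist","w1")
```

```text
0.9833 [413.23924719 349.81304568 213.87536042] [-0.67921009  0.73394107 -0.00203952]
```

>>> jog_arm --steps '[0.06,-0.0,-0.0,0,0,0,0.094,0.06,0,0,0,0,0,0.094,0.06,0,0,0,0,0,0.094,0.06,0,0,0,0,0,0.094]'

```text
time: 1.37
tcp_pos: [468.9, 353.0, 213.0]
ee_rot: [[-0.734, -0.679, -0.003], [-0.679, 0.734, -0.0], [0.002, 0.002, -1.0]]
ft_force: [-0.5, -0.7, -0.8]
grip_width: 93.9
finger_force: 0.0
```

Run:
```python
from h import *
print(r.state()['tcp_pos'])
b=save("wrist","w2");a=cv2.imread("pics/w1.png")
m=np.zeros((600,800,3),np.uint8)
f=lambda i:cv2.resize(i[50:350,140:340],None,fx=2,fy=2,interpolation=cv2.INTER_CUBIC)
m[:,:400]=f(a);m[:,400:]=f(b);cv2.imwrite("pics/m2.png",m)
```

```text
[468.8710841  353.00296349 212.99185752]
```

View pics/m2.png

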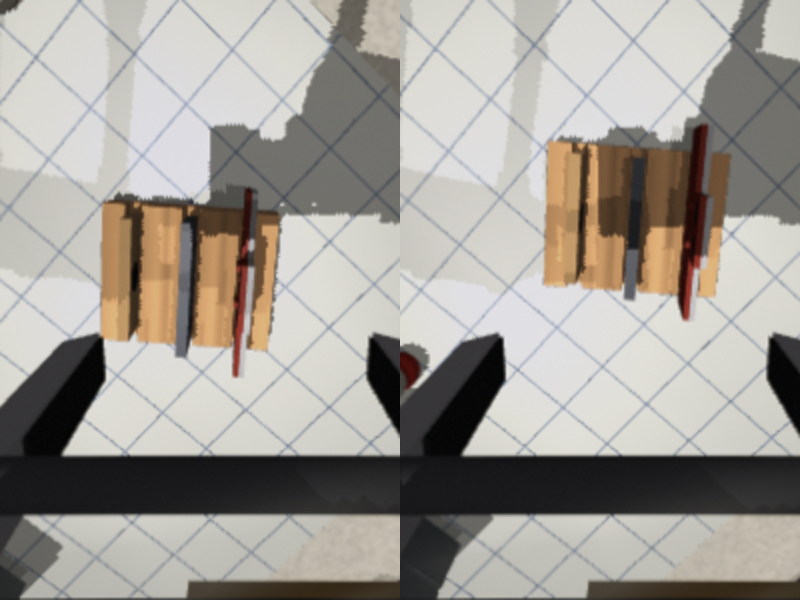

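Both wrist views show the panel in the rack's right slot, red face left and light face right. Its ends are at (250,189) and (239,376) on the left, and (302,126) and (288,318) on the right. I'll triangulate those.

Run:
```python
from h import *
a,b=ld("w1"),ld("w2")
q=lambda x,y:(x/2+140,y/2+50)
P={}
for n,p,s in (("top end",(250,189),(302,126)),("bot end",(239,376),(288.5,318)),("rack TL",(103,203),(149,141)),("rack BL",(101,340),(145,285)),("rack TR",(279,213),(330,154)),("rack BR",(267,350),(315,297))):
    x,e=tri([(a,q(*p)),(b,q(*s))]);P[n]=x;print(n,x.round(1),np.round(e,1))
d=P["top end"]-P["bot end"];print("panel len",np.linalg.norm(d),"ang",np.degrees(np.arctan2(d[1],d[0])),"mid",(P["top end"]+P["bot end"])/2)
for n,p,s in (("top end",(250,189),(302,126)),("bot end",(239,376),(288.5,318))):
    print(atz(a,q(*p),62),atz(b,q(*s),62))
print(atz(b,q(306,193),92),atz(b,q(303,262),92))
# prediction slot: rack axes
c=sum(P[k] for k in P if 'rack' in k)/4;u=P["rack BL"]+P["rack TL"]-P["rack BR"]-P["rack TR"];u/=np.linalg.norm(u);print("rack c",c,"u",u, "slot", c-42*u,np.degrees(np.arctan2(u[1],u[0])))
```

```text
top end [371.5 326.   33.7] [0.2 0.2]
bot end [471.5 407.1  62.2] [0.5 0.5]
rack TL [450.1 255.6  29.9] [0. 0.]
rack BL [528.1 319.8  37.3] [0. 0.]
rack TR [370.  354.5  21.2] [0.5 0.5]
rack BR [451.3 418.7  30.3] [0.2 0.2]
panel len 131.9265503009423 ang -140.9345420326918 mid [421.48541785 366.55678339  47.95653626]
[370.71531766 323.97450242  62.        ] [374.90475972 324.64841895  62.        ]
[471.56602191 407.74194743  62.        ] [471.53618416 406.67345655  62.        ]
[404.07694498 351.47795264  92.        ] [435.07973272 379.50466747  92.        ]
rack c [449.86638651 337.13796202  29.64222527] u [ 0.62005407 -0.7820946   0.06213685] slot [423.82411569 369.98593528  27.03247759] -51.59219327020627
```

>>> jog_arm --steps '[-0.049,0.015,-0.03,0,0,-0.058,0.094,-0.049,0.015,-0.06,0,0,-0.058,0.094,-0.049,0.015,-0.1,0,0,-0.058,0.094,-0.049,0.015,-0.13,0,0,-0.058,0.094,-0.049,0.015,-0.14,0,0,-0.058,0.094,-0.049,0.015,-0.14,0,0,-0.058,0.05,-0.049,0.015,-0.14,0,0,-0.058,0.03,-0.049,0.015,-0.14,0,0,-0.058,0.0,-0.049,0.015,-0.14,0,0,-0.058,0.0,-0.049,0.015,-0.14,0,0,-0.058,0.0]' --force 20

```text
time: 2.25
tcp_pos: [422.1, 368.1, 75.7]
ee_rot: [[-0.771, -0.636, 0.003], [-0.636, 0.771, 0.002], [-0.004, -0.0, -1.0]]
ft_force: [-0.2, 0.2, 0.8]
grip_width: 64.1
finger_force: 0.0
```

Still closing.

>>> jog_arm --steps '[0,0,0,0,0,0,0,0,0,0,0,0,0,0,0,0,0,0,0,0,0,0,0,0,0,0,0,0,0,0,0,0,0,0,0,0,0,0,0,0,0,0,0,0,0,0,0,0,0,0,0,0,0,0,0,0]'

```text
time: 2.92
tcp_pos: [420.9, 367.3, 73.8]
ee_rot: [[-0.771, -0.637, -0.0], [-0.637, 0.771, -0.0], [0.0, 0.0, -1.0]]
ft_force: [-0.2, 0.8, -0.1]
grip_width: 10.8
finger_force: 0.0
```

>>> jog_arm --steps '[0,0,0,0,0,0,0,0,0,0,0,0,0,0,0,0,0,0,0,0,0,0,0,0.03,0,0,0,0,0,0,0.06,0,0,0,0,0,0,0.09,0,0,0,0,0,0,0.12,0,0,0,0,0,0,0.15,0,0,0,0,0,0,0.16,0,0,0,0,0,0,0.16,0,0,0,0]'

```text
time: 3.75
tcp_pos: [422.4, 368.4, 236.8]
ee_rot: [[-0.771, -0.637, 0.005], [-0.637, 0.771, 0.004], [-0.006, -0.001, -1.0]]
ft_force: [0.6, -0.7, -0.4]
grip_width: 0.5
finger_force: 0.0
```

Run:
```python
from h import *
s=r.state();print(s['tcp_pos'],s['grip_width'])
b=save("wrist","w3");a=save("scene","s3");t=save("top","t3")
m=np.zeros((600,800,3),np.uint8)
m[:,:500]=cv2.resize(b[50:350,130:380],None,fx=2,fy=2,interpolation=cv2.INTER_CUBIC)
m[:300,500:]=cv2.resize(a[235:310,355:430],(300,300),interpolation=cv2.INTER_CUBIC)
m[300:,500:]=cv2.resize(t[200:275,110:185],(300,300),interpolation=cv2.INTER_CUBIC);cv2.imwrite("pics/m3.png",m)
```

```text
[422.37290447 368.38651603 236.76918693] 0.4868680973768489
```

View pics/m3.png

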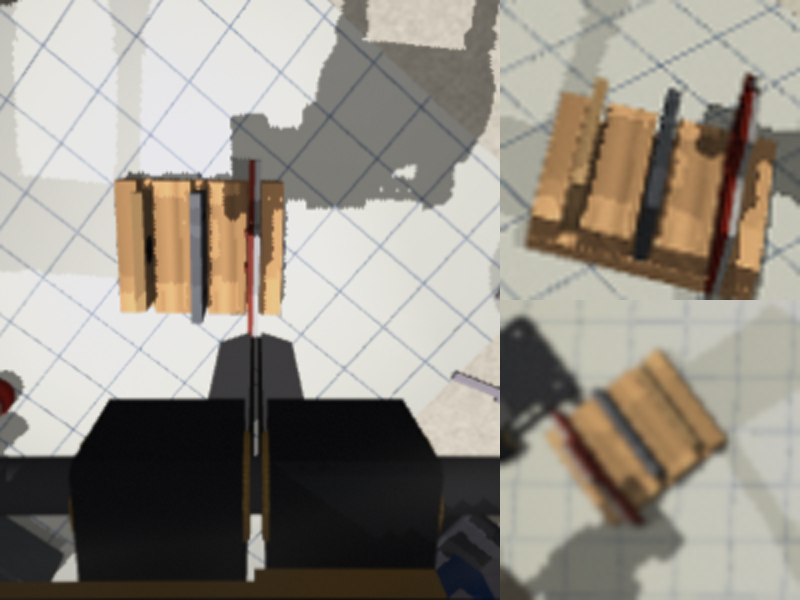

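```bash
python3 - <<'E'
from h import *
c=ld("w3");R=np.array(r.state()['ee_rot']);p=np.array(r.state()['tcp_pos'])
f=lambda P:((proj(c,P)-[130,50])*2).round()
print("TCP",f(p),"tip",f(p+R[:,2]*8),"grasp",f(p-R[:,2]*11))
for z in (12,62,92): print(z,f([p[0],p[1],z]))
# model panel drawn at pose
O=np.array([421.5,366.5,12]);y=np.array([np.cos(np.radians(39.5)),np.sin(np.radians(39.5)),0])
for yy,z in((-65,50),(-22,50),(-22,80),(22,80),(22,50),(65,50)):print(yy,z,f(O+y*yy+[0,0,z]))
q=lambda x,y:(x/2+130,y/2+50)
for P in((252,160),(252,335)):print(P,atz(c,q(*P),62))
for f_,cx in(("w1",140),("w2",140)):
  cc=ld(f_);print(f_,[((proj(cc,O+y*yy+[0,0,z])-[cx,50])*2).round().tolist()[0] for yy,z in((-65,50),(-22,80),(22,80),(65,50))])
E
python3 - <<'E'
import cv2,numpy as np
import os;os.chdir('.')
a=cv2.imread("pics/w1.png")[130:250,230:290];b=cv2.imread("pics/w2.png")[95:215,255:315];c=cv2.imread("pics/w3.png")[120:240,225:285]
m=np.hstack([cv2.resize(i,(265,530),interpolation=cv2.INTER_CUBIC) for i in(a,b,c)]);cv2.imwrite("pics/m4.png",m)
E
```

```text
TCP [[255. 327.]] tip [[255. 321.]] grasp [[255. 336.]]
12 [[255. 240.]]
62 [[255. 251.]]
92 [[255. 259.]]
-65 50 [[253. 158.]]
-22 50 [[253. 222.]]
-22 80 [[253. 227.]]
22 80 [[253. 293.]]
22 50 [[253. 282.]]
65 50 [[253. 338.]]
(252, 160) [372.62786235 325.17926954  62.        ]
(252, 335) [470.22570625 405.41769588  62.        ]
w1 [[251.0, 191.0], [248.0, 265.0], [243.0, 332.0], [239.0, 376.0]]
w2 [[307.0, 122.0], [307.0, 195.0], [300.0, 267.0], [290.0, 319.0]]
```

View pics/m4.png

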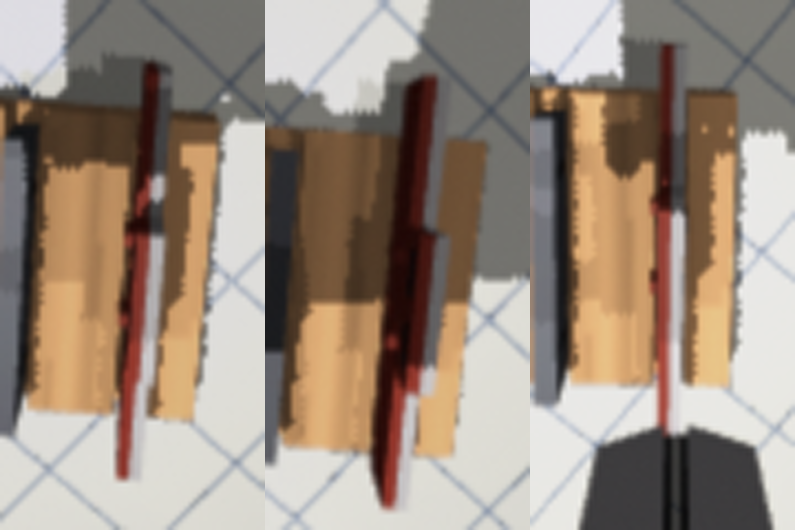

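The panel is still in its slot, and the model overlay agrees with its pose to within 1–2 mm, so I lifted before the grip was on. I'll retry and check the grip before lifting.

>>> jog_arm --steps '[0,0,-0.01,0,0,0,0.04,0,0,-0.02,0,0,0,0.04,0,0,-0.04,0,0,0,0.04,0,0,-0.06,0,0,0,0.04,0,0,-0.08,0,0,0,0.04,0,0,-0.11,0,0,0,0.04,0,0,-0.14,0,0,0,0.04,0,0,-0.162,0,0,0,0.04,0,0,-0.162,0,0,0,0.04,0,0,-0.162,0,0,0,0.004]' --force 30

```text
time: 4.73
tcp_pos: [419.1, 366.1, 69.5]
ee_rot: [[-0.771, -0.637, -0.005], [-0.637, 0.771, -0.003], [0.006, 0.001, -1.0]]
ft_force: [0.4, 0.8, 0.2]
grip_width: 36.6
finger_force: 0.0
```

>>> jog_arm --steps '[0,0,0,0,0,0,0.004,0,0,0,0,0,0,0.004,0,0,0,0,0,0,0.004,0,0,0,0,0,0,0.004,0,0,0,0,0,0,0.004,0,0,0,0,0,0,0.004,0,0,0,0,0,0,0.004]'

```text
time: 5.32
tcp_pos: [421.0, 367.5, 72.2]
ee_rot: [[-0.771, -0.637, 0.0], [-0.637, 0.771, 0.0], [-0.001, 0.0, -1.0]]
ft_force: [-0.9, -0.4, -0.4]
grip_width: 3.7
finger_force: 0.0
```

Run:
```python
from h import *
s=r.state();print(s['tcp_pos'],s['grip_width'])
b=save("wrist","w4");a=save("scene","s4")
m=np.zeros((600,800,3),np.uint8)
m[:450,:350]=cv2.resize(b[50:350,140:373],(350,450),interpolation=cv2.INTER_CUBIC)
m[:450,350:]=cv2.resize(a[235:310,355:430],(450,450),interpolation=cv2.INTER_CUBIC);cv2.imwrite("pics/m5.png",m[:450])
c=ld("s4");p=np.array(s['tcp_pos']);f=lambda P:(((proj(c,P)-[355,235])*6)+[350,0]).round()
print("tip",f(p-[0,0,8]),"tcp",f(p))
O=np.array([421.5,366.5,12]);y=np.array([np.cos(np.radians(39.5)),np.sin(np.radians(39.5)),0])
for yy,z in((-65,50),(-22,50),(-22,80),(22,80),(22,50),(65,50)):print(yy,z,f(O+y*yy+[0,0,z]))
```

```text
[421.00700132 367.45038644  72.24523837] 3.7120820776012335
tip [[722. 218.]] tcp [[726. 203.]]
-65 50 [[732. 105.]]
-22 50 [[723. 181.]]
-22 80 [[738. 124.]]
22 80 [[728. 206.]]
22 50 [[713. 262.]]
65 50 [[702. 347.]]
```

View pics/m5.png

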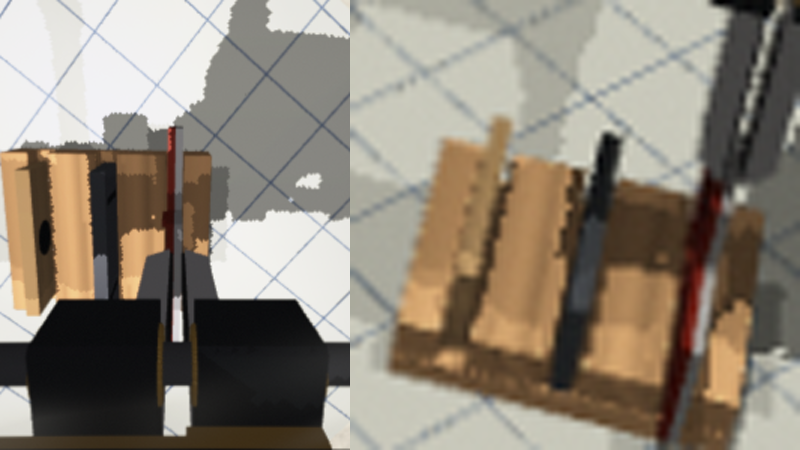

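Run:
```python
from h import *
print("tip_extent",r.tip_extent,[x for x in dir(r) if not x.startswith('_')])
s=r.state();p=np.array(s['tcp_pos']);c=ld("w4")
for k in(-40,-20,-11,0,8,20):print(k,((proj(c,p-[0,0,k])-[140,50])*1.5).round())
# panel plane intersection
y=np.array([np.cos(np.radians(39.5)),np.sin(np.radians(39.5)),0]);n=np.array([-y[1],y[0],0])
O=np.array([421.5,366.5,0])
for f_,P in(("w2",(292.4,147.5)),("w2",(289,183.7)),("w2",(255+(415-265)/4.417,95+85/4.417)),("w2",(255+(388-265)/4.417,95+500/4.417))):
  for off in(-2,0,2):
    o,d=ray(ld(f_),P);t=((O+n*off-o)@n)/(d@n);X=o+t*d;print(f_,off,X.round(),"y",((X-O)@y).round())
for f_,Q in(("w1",((259.4,180.9),(258.3,200.2))),("w3",((254,165.3),(253.3,183.4)))):
  for P in Q: X=atz(ld(f_),P,58);print(f_,"rib",X.round(),"y",((X-O)@y).round(1))
```

```text
tip_extent 8.0 ['Unreachable', 'camera_info', 'close_job', 'grab_frame', 'state', 'tip_extent']
-40 [[176. 284.]]
-20 [[176. 267.]]
-11 [[176. 260.]]
0 [[176. 253.]]
8 [[176. 248.]]
20 [[176. 242.]]
w2 -2 [406. 351.  98.] y -22.0
w2 0 [405. 353.  84.] y -21.0
w2 2 [405. 355.  69.] y -20.0
w2 -2 [439. 379.  97.] y 21.0
w2 0 [440. 382.  82.] y 24.0
w2 2 [441. 385.  67.] y 27.0
w2 -2 [375. 325.  35.] y -62.0
w2 0 [373. 326.  17.] y -63.0
w2 2 [371. 327.  -1.] y -64.0
w2 -2 [473. 406.  55.] y 65.0
w2 0 [476. 411.  38.] y 70.0
w2 2 [478. 416.  21.] y 75.0
w1 rib [412. 352.  58.] y -16.9
w1 rib [433. 369.  58.] y 10.4
w3 rib [412. 354.  58.] y -15.0
w3 rib [433. 370.  58.] y 11.4
```

>>> jog_arm --steps '[0,0,0,0,0,0,0.034,0,0,0,0,0,0,0.034,0,0,0,0,0,0,0.034,0,0,0,0,0,0,0.034,0,0,0,0,0,0,0.034,0,0,-0.005,0,0,0,0.034,0,0,-0.01,0,0,0,0.034,0,0,-0.015,0,0,0,0.034,0,0,-0.015,0,0,0,0.002,0,0,-0.015,0,0,0,0.002]' --force 20

```text
time: 6.25
tcp_pos: [420.5, 367.1, 56.2]
ee_rot: [[-0.771, -0.637, -0.001], [-0.637, 0.771, -0.001], [0.001, 0.0, -1.0]]
ft_force: [-0.4, 0.1, 0.1]
grip_width: 24.0
finger_force: 0.0
```

>>> jog_arm --steps '[0,0,0,0,0,0,0.002,0,0,0,0,0,0,0.002,0,0,0,0,0,0,0.002,0,0,0,0,0,0,0.002,0,0,0,0,0,0,0.002,0,0,0,0,0,0,0.002]'

```text
time: 6.75
tcp_pos: [421.3, 367.3, 57.0]
ee_rot: [[-0.771, -0.637, 0.001], [-0.637, 0.771, -0.0], [-0.001, -0.0, -1.0]]
ft_force: [1.0, -1.3, 0.2]
grip_width: 8.1
finger_force: 19.9
```

The grip now holds (8.1 mm, 20 N), but lower than expected. Before lifting I'll check in pixel data whether the fingers are on the raised middle or on a shoulder.

Run:
```python
from h import *
a=cv2.imread("pics/s3.png").astype(int);c=ld("s3")
print("camera pos",(-c[2][:3,:3].T@c[2][:3,3]).round())
O=np.array([421.5,366.5,12]);y=np.array([np.cos(np.radians(39.5)),np.sin(np.radians(39.5)),0])
for yy,z in((-65,0),(-65,50),(-22,50),(-22,80),(22,80),(22,50),(65,50),(65,0)):print(yy,z,proj(c,O+y*yy+[0,0,z]).round(1))
for row in range(248,312,2):
    s='%d '%row
    for x in range(398,426):
        b,g,rr=a[row,x]; s+='R' if rr>2.2*g else ('.' if min(b,g,rr)>120 and rr-b<25 else ('w' if rr-b>30 else 'g'))
    print(s)
w=cv2.imread("pics/w2.png").astype(int)
for row in range(108,214,3):
    s='%d '%row
    for x in range(270,312):
        b,g,rr=w[row,x]; s+='R' if rr>2*g else ('.' if min(b,g,rr)>150 and rr-b<25 else ('w' if rr-b>30 else 'g'))
    print(s)
```

```text
camera pos [1105.  827.  860.]
-65 0 [[414.8 267.4]]
-65 50 [[418.7 252.6]]
-22 50 [[417.2 265.1]]
-22 80 [[419.7 255.7]]
22 80 [[418.1 269.3]]
22 50 [[415.5 278.7]]
65 50 [[413.7 292.8]]
65 0 [[409.4 307.7]]
248 ............................
250 ............................
252 ............................
254 ..................gRg.......
256 ..................wgg.......
258 gg...............gRRwg......
260 gg...............gRRg.......
262 gg.......ggggggggRRRg.......
264 g.......gggggggggRRw........
266 gwwwwwwwwgggggggRRRg.g......
268 gwwwwwwwwwwwwgwRRRRg.ggggggg
270 gwwwwwwwwwwwwgwRRRwggwwwwwgg
272 wwwwwwwwwwwwwwRRRRggwwwwwwgg
274 wwwwwwwwwwwwwwRRRgggwwwwwwgg
276 wwwwwwwwwwwwwRRRRggwwwwwwggg
278 wwwwwwwwwwwwwRRRgggwwwwwwggg
280 wwwwwwwwwwwwwRRRggwwwwwwwggg
282 wwwwwwwwwwwwwRRw.gwwwwwwwggg
284 wwwwwwwwwwwwRRRw.wwwwwwwg...
286 wwwwwwwwwwwwRRR..wwwwwwwg...
288 wwwwwwwwwwwwRRw..wwwwwwwg...
290 wwwwwwwwwwwRRRw.wwwwwwwwg...
292 wwwwwwwwwwwRRRw.wwwwwwwg....
294 wwwwwwwwwwwRRRggwwwwwwwg....
296 wwwwwwwwwwRRRggwwwwwwwwg....
298 wwwwwwwwwwRRwggwwwwwwww.....
300 wwwwwwwwwwRRggwwwwwwwwg.....

[... 1156 characters left out ...]
wwwwwwwwwwwwRRRRRRRRRgggwwwwwwg...........
174 wwwwwwwwwwwwRRRRRRRRRgggwwwwww............
177 wwwwwwwwwwwRRRRRRRRRwgggwwwwww............
180 wwwwwwwwwwwRRRRRRRRRw..wwwwwww............
183 wwwwwwwwwwwRRRRRRwww...wwwwww.............
186 wwwwwwwwwwwRRRRRw..gwwwwwwwww.............
189 wwwwwwwwwwRRRRRRw..wwwwwwwwww.............
192 wwwwwwwwwwRRRRRw...wwwwwwwww..............
195 wwwwwwwwwwRRRRRw...wwwwwwwww..............
198 ........ggRRRRRw...gwwwwwww...............
201 .........gRRRRR...........................
204 ..........gRRRw...........................
207 ..........gwRRw...........................
210 ............ww.....................g......
213 ..........................................
```

>>> jog_arm --steps '[0,0,0.03,0,0,0,0.002,0,0,0.06,0,0,0,0.002,0,0,0.09,0,0,0,0.002,0,0,0.12,0,0,0,0.002,0,0,0.15,0,0,0,0.002,0,0,0.15,0,0,0,0.002,0,0,0.15,0,0,0,0.002]'

```text
time: 7.33
tcp_pos: [421.5, 368.1, 208.6]
ee_rot: [[-0.771, -0.637, 0.003], [-0.637, 0.771, 0.003], [-0.004, 0.0, -1.0]]
ft_force: [0.0, 1.5, -0.4]
grip_width: 7.8
finger_force: 19.9
```

Run:
```python
from h import *
s=r.state();p=np.array(s['tcp_pos']);print(p,s['grip_width'],s['finger_force'])
b=save("wrist","w5");a=save("scene","s5");c=ld("s5");t=save("top","t5")
u,v=proj(c,p)[0].astype(int);print(u,v)
x0,y0=u-40,v-30
m=np.zeros((600,800,3),np.uint8)
m[:,:480]=cv2.resize(a[y0:y0+75,x0:x0+60],(480,600),interpolation=cv2.INTER_CUBIC)
m[:,480:]=cv2.resize(b[40:384,165:348],(320,600),interpolation=cv2.INTER_CUBIC);cv2.imwrite("pics/m6.png",m)
f=lambda k:((proj(c,p-[0,0,k])-[x0,y0])*8).round()
g=lambda k:(((proj(ld("w5"),p-[0,0,k])-[165,40])*1.745)+[480,0]).round()
for k in(-11,0,8):print(k,f(k),g(k))
```

```text
[421.51183622 368.14803566 208.59904947] 7.772878634015405 19.93559628725052
430 223
-11 [[331. 208.]] [[641. 321.]]
0 [[322. 240.]] [[641. 312.]]
8 [[316. 264.]] [[641. 307.]]
```

View pics/m6.png

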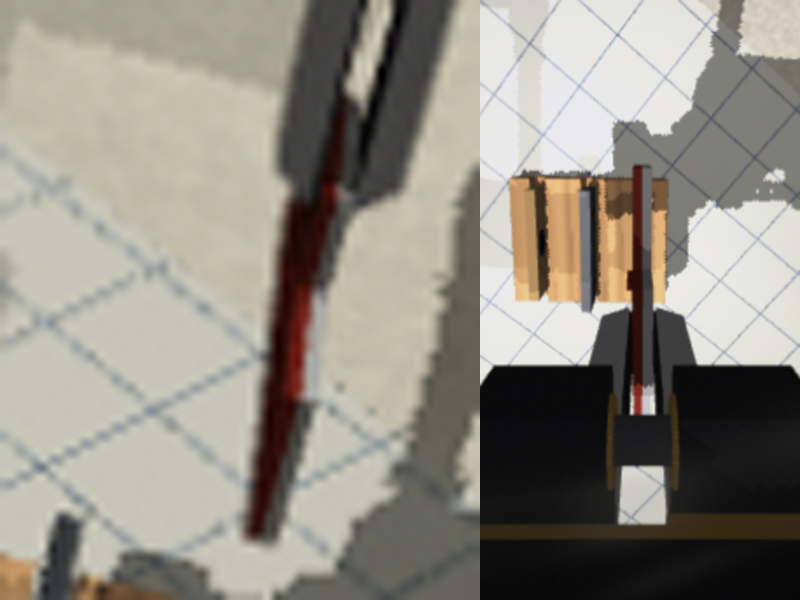

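Run:
```python
from h import *
s=r.state();p=np.array(s['tcp_pos']);R=np.array(s['ee_rot'])
W,S,T=ld("w5"),ld("s5"),ld("t5");x0,y0=390,193
sc=lambda x,y:(x/8+x0,y/8+y0); wr=lambda x,y:((x-480)/1.745+165,y/1.745+40)
for n,a,b in(("tips",(335,192),(641,310)),("panel far top",(345,100),(641,415)),("end near",(262,540),(641,165)),):
    x,e=tri([(S,sc(*a)),(W,wr(*b))]);print(n,x.round(),np.round(e,1),"tool",(R.T@(x-p)).round())
# where would the panel be in scene if held at centre, bottom at tip-50
y=R[:,0]  # along panel
for h in(-8,6):
  B=p+[0,0,h-50]
  print(h,[(yy,z,((proj(S,B+y*yy+[0,0,z])-[x0,y0])*8).round()[0].tolist()) for yy,z in((-65,0),(-65,50),(-22,50),(-22,80),(22,80),(22,50),(65,50),(65,0))])
  print([(yy,z,((proj(W,B+y*yy+[0,0,z])-[165,40])*1.745+[480,0]).round()[0].tolist()) for yy,z in((-65,50),(-22,80),(22,80),(65,50))])
```

```text
tips [417. 365. 221.] [0.2 0.2] tool [  3.   0. -16.]
panel far top [436. 377. 266.] [2.5 2.5] tool [-18.  -2. -61.]
end near [371. 335.  46.] [5.8 5.8] tool [ 57.   6. 159.]
-8 [(-65, 0, [257.0, 575.0]), (-65, 50, [297.0, 433.0]), (-22, 50, [308.0, 322.0]), (-22, 80, [332.0, 233.0]), (22, 80, [342.0, 128.0]), (22, 50, [319.0, 216.0]), (65, 50, [329.0, 118.0]), (65, 0, [292.0, 256.0])]
[(-65, 50, [641.0, 421.0]), (-22, 80, [641.0, 371.0]), (22, 80, [641.0, 271.0]), (65, 50, [641.0, 160.0])]
6 [(-65, 0, [268.0, 536.0]), (-65, 50, [308.0, 392.0]), (-22, 50, [319.0, 281.0]), (-22, 80, [344.0, 191.0]), (22, 80, [353.0, 86.0]), (22, 50, [330.0, 175.0]), (65, 50, [339.0, 78.0]), (65, 0, [302.0, 218.0])]
[(-65, 50, [641.0, 437.0]), (-22, 80, [641.0, 387.0]), (22, 80, [641.0, 280.0]), (65, 50, [641.0, 161.0])]
```

The panel pose agrees in both views: underside 45 mm below the TCP, grip on the raised middle. The fingertips actually sit about 16 mm above the TCP, not 8 below as stated, and that explains the missed grasps. I'll use the measured value and carry the panel to the hull.

>>> jog_arm --steps '[0.04,-0.04,0.02,0,0,-0.12,0.002,0.06,-0.08,0.02,0,0,-0.24,0.002,0.08,-0.12,0.02,0,0,-0.36,0.002,0.1,-0.16,0.02,0,0,-0.48,0.002,0.12,-0.2,0.02,0,0,-0.6,0.002,0.14,-0.23,0.02,0,0,-0.72,0.002,0.15,-0.26,0.02,0,0,-0.84,0.002,0.16,-0.29,0.02,0,0,-0.96,0.002,0.17,-0.32,0.02,0,0,-1.08,0.002,0.18,-0.34,0.02,0,0,-1.2,0.002]'

```text
time: 8.32
tcp_pos: [600.5, 23.5, 224.5]
ee_rot: [[-0.869, 0.496, -0.004], [0.496, 0.869, -0.001], [0.003, -0.003, -1.0]]
ft_force: [-0.1, 0.9, -0.5]
grip_width: 7.9
finger_force: 20.0
```

>>> jog_arm --steps '[0,-0.02,0,0,0,-0.12,0.002,0,-0.04,0,0,0,-0.24,0.002,0,-0.06,0,0,0,-0.36,0.002,0,-0.06,0,0,0,-0.48,0.002,0,-0.06,0,0,0,-0.6,0.002,0,-0.06,0,0,0,-0.72,0.002,0,-0.06,0,0,0,-0.746,0.002,0,-0.06,0,0,0,-0.746,0.002,0,-0.06,0,0,0,-0.746,0.002]'

```text
time: 9.07
tcp_pos: [600.1, -32.5, 225.2]
ee_rot: [[-0.311, 0.95, -0.003], [0.951, 0.311, 0.001], [0.002, -0.003, -1.0]]
ft_force: [0.4, 0.6, -0.6]
grip_width: 7.7
finger_force: 20.0
```

Run:
```python
from h import *
s=r.state();print(s['tcp_pos'],s['ee_rot'],s['grip_width'])
save("wrist","w6")
```

```text
[600.12026486 -32.52108918 225.16359482] [[-3.10711062e-01  9.50499288e-01 -3.12089169e-03]
 [ 9.50503116e-01  3.10714384e-01  6.30552669e-04]
 [ 1.56904580e-03 -2.77049759e-03 -9.99994931e-01]] 7.738240853696718
```

>>> jog_arm --steps '[0.01,-0.08,0,0,0,0,0.002,0.01,-0.08,0,0,0,0,0.002,0.01,-0.08,0,0,0,0,0.002,0.01,-0.08,0,0,0,0,0.002]'

```text
time: 9.45
tcp_pos: [610.8, -114.2, 225.9]
ee_rot: [[-0.308, 0.952, -0.001], [0.952, 0.308, 0.001], [0.001, -0.001, -1.0]]
ft_force: [0.0, 0.6, -1.2]
grip_width: 7.9
finger_force: 20.0
```

Run:
```python
from h import *
s=r.state();print(s['tcp_pos'],s['grip_width'])
b=save("wrist","w7");a=cv2.imread("pics/w6.png")
m=np.vstack([cv2.resize(i[20:250,60:460],None,fx=1.3,fy=1.3,interpolation=cv2.INTER_CUBIC) for i in(a,b)]);print(m.shape);cv2.imwrite("pics/m7.png",m)
```

```text
[ 610.75378513 -114.1713277   225.91542197] 7.938865049047968
(598, 520, 3)
```

View pics/m7.png

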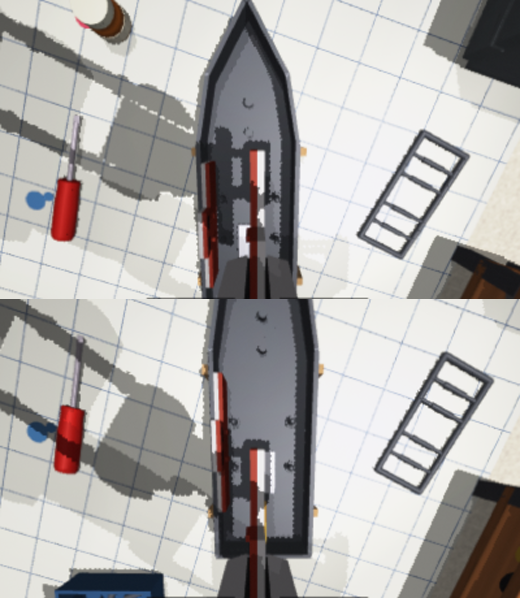

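The bow points up in both wrist views. The twin is at the left wall, from (217,374) to (226,510) in the lower view. Seat posts are near (290,422) and (291,466), with the far wall on the right at x≈315. I'll take pixel dumps for accuracy.

Run:
```python
from h import *
ch="@%#*+=-:. "
for f,rows,cols in(("w7",range(72,200,3),range(212,312)),):
  a=cv2.imread(f"pics/{f}.png").astype(int)
  print("    "+"".join(str((x//10)%10) if x%10==0 else ' ' for x in cols))
  for y in rows:
    s='%3d '%y
    for x in cols:
      b,g,rr=a[y,x]; v=(b+g+rr)//3
      s+='R' if rr>1.7*g and rr>50 else ch[min(9,v*10//230)]
    print(s)
```

```text
2         3         4         5         6         7         8         9         0         1 
 72    .:++**+=+#%%%*+++=======================================================+########%%%%%*===-:::   
 75  --:::+++==+##%%#+++========================================================*#######%%%%%*===:::.   
 78  .==+###*+=-.  :RRR#+======================================================*#######%%%%%%+===**-    
 81     ==+*+==-.  .RRRRR*======================================================*#######%%%%%+==-       
 84    -=--=====.  .RRRRRR*=====================================================*######%%%%%#==-:       
 87    :----=+==:  .RRRRRR#+===================================================+*######%%%%%#==-:       
 90     .---=+==:   RRRRRR#++===============================================-==+*######%%%%%#=--.       
 93     :---=+==:   RRRRRR#++=========================================-=------=*#######%%%%%*=--.       
 96     :---=+==:   RRRRRR#+++===================================-------------=+*######%%%%%*=--        
 99      ----===-   -RRRRR#++=================================
[... 2796 characters left out ...]
RRR%%%%#+============*RRRRR+=-===========-------------=######%%%%%#=--++:        
183     ...--=*#%%%%#*#RRR%%%%#+============*RRRRR+:   :========------------=+######%%%%%#=--:::.       
186         :-+##%%%%%%%%%%%%%#+============*RRRR#:    :==========----------=*######%%%%%#=--:::        
189         -==+*++*%%%%%%%%%%%#++==========*RRRR#=-   :==============-------=######%%%%%*=-:           
192        .---=++++#%%%%%%%%%%#++++++======*RRRRR+==- :-=+================-=+######%%%%%*=-:           
195       . .--=+++*#%%%%%%%%%%++++++++++*##R%%R%R#****===++++===============*######%%%%%+=-:           
198         ..:-=+++#%%%%%%%%%%#+++++++++#R%%%%%%R#****+==+++++==============*######%%%%%+=-:
```

```bash
cat > fit.py <<'E'
from h import *
def edges(f,rows,lo,hi):
    """right wall: outer rim edge and inner rim edge columns"""
    a=cv2.cvtColor(cv2.imread(f"pics/{f}.png"),cv2.COLOR_BGR2GRAY).astype(float);out=[]
    for y in rows:
        g=np.convolve(a[y],[.25,.5,.25],'same');d=np.diff(g)
        k=np.arange(lo,hi);dark=k[np.argmin(g[lo:hi])]  # darkest = inner wall face
        dk=d[dark:dark+12];i1=dark+np.argmax(dk>12) if (dk>12).any() else None
        # inner edge: half level between dark and rim; outer: steepest after
        seg=d[dark:dark+7];ie=dark+np.argmax(seg)+.5
        seg=d[int(ie)+2:int(ie)+12];oe=int(ie)+2+np.argmax(seg)+.5
        out.append((y,ie,oe))
    return np.array(out)
E
python3 - <<'E'
from fit import *
T=ld("w7")
e=edges("w7",range(84,200,6),275,305)
print(e[::4])
I=np.array([atz(T,(x,y),84)[:2] for y,x,_ in e]);Oo=np.array([atz(T,(x,y),84)[:2] for y,_,x in e])
def line(P):
    vx,vy,x0,y0=cv2.fitLine(P.astype(np.float32),cv2.DIST_HUBER,0,.01,.01).ravel()
    if vy<0:vx,vy=-vx,-vy
    n=np.array([vy,-vx]);print("yaw",np.degrees(np.arctan2(-vx,vy)).round(2),"n.d",(n@[x0,y0]).round(1),"rms",np.std((P-[x0,y0])@n).round(2));return n,n@[x0,y0]
line(I);n,d=line(Oo);t=np.array([-n[1],n[0]])
for nm,p in(("twin far",(228,76.7)),("twin near",(231.5,184.5)),("red edge mid",(228,95))):
    X=atz(T,p,84);print(nm,X.round(1),"y",(t@X[:2]).round(1),"x rel outer",(n@X[:2]-d).round(1))
for nm,p,z in(("post far",(279,112),54),("post near",(278.5,147),54)):
    X=atz(T,p,z);print(nm,X.round(1),"y",(t@X[:2]).round(1),"x rel",(n@X[:2]-d).round(1))
X=atz(T,(297.7,217.7),84);print("stern corner",X,"y",t@X[:2],"x",n@X[:2]-d)
s=r.state();R=np.array(s['ee_rot']);p=np.array(s['tcp_pos'])
for q in((251.5,134),(255,134),(258.5,136)):print("held end tool",(R.T@(atz(T,q,p[2]+5)-p)).round(1))
print("n",n,"d",d,"t",t, "tcp",n@p[:2]-d,t@p[:2],R[:,1])
ch="@%#*+=-:. "
a=cv2.imread("pics/w6.png").astype(int)
for y in range(96,232,3):
    s='%3d '%y
    for x in range(206,312):
      b,g,rr=a[y,x]; v=(b+g+rr)//3
      s+='R' if rr>1.7*g and rr>50 else ch[min(9,v*10//230)]
    print(s)
E
```

```text
[[ 84.  300.5 304.5]
 [108.  299.5 303.5]
 [132.  298.5 302.5]
 [156.  298.5 301.5]
 [180.  297.5 303.5]]
yaw 18.18 n.d 596.2 rms 1.36
yaw 18.6 n.d 599.2 rms 1.15
twin far [537.2  -2.1  84. ] y -173.4 x rel outer -90.8
twin near [ 578.2 -126.4   84. ] y -304.2 x rel outer -91.5
red edge mid [542.9 -21.7  84. ] y -193.8 x rel outer -91.6
post far [609.6 -19.   54. ] y -212.5 x rel -27.5
post near [623.9 -62.8  54. ] y -258.5 x rel -27.9
stern corner [ 676.52934518 -142.84082323   84.        ] y -351.1886831911628 x -3.577606215439914
held end tool [64.7 -4.8 -4.9]
held end tool [64.7 -2.3 -4.9]
held end tool [63.3  0.2 -4.9]
n [0.94775593 0.31899643] d 599.1966 t [-0.31899643  0.94775593] tcp -56.48429551009883 -301.6452664357189 [ 9.51133332e-01  3.08779473e-01 -7.88034738e-04]
 96      -=====+#%%%%%*++++==================**======================+*######%%%*=-:                          
 99       -====+#%%%%#++++==================+*+====================--=*######%%%#=--                          
102      -====+*%%%%%*+++=====================+****++========--------=+*######%%%*=-.    
[... 4094 characters left out ...]
%%%%%%%#++=                       
216      .-:..-RRRRRRRRRR#*+++++++++++++++....--::*RRRRR++++++++*++++++++#%%%%%%%%%#++=                       
219       .-+++=--=RRRRRRR*****++**************#%%RRRRRR**++++#%*********###%%%%%%%*++=                      .
222      -==+**=::=RRRRRRR*********************#%@%RRRRR****++#%***************#%%%*++-                     . 
225      --=+**=:.-RRRRRRR*********************#@@%RRRRR******%@#***************#%%*+++*-.                    
228  .     -+**+:.-RRRRRRR********************#%@@%RRRRR*****#%@%***************##%*++*#+         ..      .   
231       :*#**+:.:RRRRRR*********************#%@@@RRRRR*****#%@%#***************##+++*##+                 ...
```

Run:
```python
from h import *
yaw=np.radians(18.4);n=np.array([np.cos(yaw),np.sin(yaw)]);t=np.array([-n[1],n[0]])
# refit with fixed yaw
from fit import edges
T=ld("w7");e=edges("w7",range(84,200,6),275,305)
I=np.median([n@atz(T,(x,y),84)[:2] for y,x,_ in e]);Oo=np.median([n@atz(T,(x,y),84)[:2] for y,_,x in e]);print(I,Oo)
T6=ld("w6");e=edges("w6",range(140,216,6),270,300)
print(np.median([n@atz(T6,(x,y),84)[:2] for y,x,_ in e]),np.median([n@atz(T6,(x,y),84)[:2] for y,_,x in e]))
tm=(t@[537.2,-2.1]+t@[578.2,-126.4])/2;I0=(I+Oo)/2-2;print("seat n,t",I0,tm, "world",n*I0+t*tm)
W=lambda x,y,z:np.r_[n*(I0+x)+t*(tm+y),z]
for nm,c in(("w7",T),("w6",T6)):
    for y in(24,-24):
        print(nm,y,"seat post top",proj(c,W(-15.5,y,54)).round(1),"base",proj(c,W(-15.5,y,34)).round(1),"twin post top",proj(c,W(-92+15.5,y,54)).round(1),"base",proj(c,W(-92+15.5,y,34)).round(1))
    print("floor/wall",proj(c,W(0,0,34)).round(1),"rim in",proj(c,W(0,0,84)).round(1),"twin",proj(c,np.array([W(-88,65,84),W(-88,-65,84)])).round(1))
a=cv2.cvtColor(cv2.imread("pics/w7.png"),cv2.COLOR_BGR2GRAY)
print(a[106:122,272:302]);print(a[142:155,272:302])
```

```text
595.2678989396329 599.9523642116603
595.6105281190402 600.5283541486768
seat n,t 595.6101315756466 -237.00275165355794 world [639.96985646 -36.88246131]
w7 24 seat post top [[284.7 113.9]] base [[283.4 114.7]] twin post top [[239.1 114.4]] base [[240.1 115.1]]
w7 -24 seat post top [[284.2 150.2]] base [[282.9 149.1]] twin post top [[240.1 150.7]] base [[241.  149.5]]
floor/wall [[293.9 132.1]] rim in [[299.2 132.6]] twin [[226.8  77.1]
 [230.6 184.2]]
w6 24 seat post top [[272.9 174.1]] base [[272.2 171.8]] twin post top [[229.7 174.3]] base [[231.1 172. ]]
w6 -24 seat post top [[272.7 206.7]] base [[272. 203.]] twin post top [[230.8 206.9]] base [[232.1 203.2]]
floor/wall [[282.4 187.6]] rim in [[285.7 195.7]] twin [[217.1 146.2]
 [221.1 241.6]]
[[139 140 140 140 140 141 142 141 141 141 141 142 142 142 137  85  60  57
   57  57  56  56  48  32  25  25  26  39  99 135]
 [139 140 140 140 140 141 140 140 141 141 142 142 142 142 134  81  58  56
   56  56  56  54  48  32  26  26  25  38 101 136]
 [139 140 140 141 140 141 140 141 141 141 140 141 142 140 118  77  59  57
   56  56  56  55  
[... 2583 characters left out ...]
106  80  90  60  52  52
   52  51  51  45  30  25  26  29  65 139 150 158]
 [148 144 144 145 145 145 136  87  85  69  59 100 122  88  83  56  51  52
   51  52  51  45  29  27  26  30  64 138 150 158]
 [148 144 144 145 145 145 143 118 127 102  77  78  97  87  64  53  52  51
   52  52  50  43  29  26  24  29  64 138 150 158]
 [150 144 145 145 145 146 145 142 129 125 113  97 107 121  94  60  52  51
   51  52  50  40  29  25  26  28  64 138 150 159]
 [151 144 145 144 145 145 145 146 143 136 134 132 130 141 119  68  52  51
   51  51  50  40  29  26  26  29  64 138 150 159]
 [150 143 144 144 144 146 145 146 146 145 144 145 138 139  82  55  51  51
   50  51  50  39  28  25  25  28  65 137 150 160]]
```

>>> jog_arm --steps '[0.012,0.037,0,0,0,0.006,0.002,0.0244,0.0742,0,0,0,0.006,0.002,0.0244,0.0742,-0.03,0,0,0.006,0.002,0.0244,0.0742,-0.06,0,0,0.006,0.002,0.0244,0.0742,-0.08,0,0,0.006,0.002,0.0244,0.0742,-0.085,0,0,0.006,0.002,0.0244,0.0742,-0.085,0,0,0.006,0.002,0.0244,0.0742,-0.085,0,0,0.006,0.002]'

```text
time: 10.17
tcp_pos: [635.8, -37.7, 142.8]
ee_rot: [[-0.316, 0.949, 0.001], [0.949, 0.316, 0.0], [-0.0, 0.001, -1.0]]
ft_force: [0.1, -0.5, -0.1]
grip_width: 8.0
finger_force: 20.0
```

Run:
```python
from h import *
s=r.state();p=np.array(s['tcp_pos']);R=np.array(s['ee_rot']);print(p,R[:,1],s['grip_width'])
save("wrist","w8");c=ld("w8");a=cv2.imread("pics/w8.png").astype(int)
yaw=np.radians(18.4);n=np.array([np.cos(yaw),np.sin(yaw)]);t=np.array([-n[1],n[0]])
print("tcp in seat",n@p[:2]-595.5,t@p[:2]+237)
W=lambda x,y,z:np.r_[n*(595.5+x)+t*(-237+y),z]
B=lambda x,y,z:p+R[:,1]*x+R[:,0]*y+[0,0,z-45]
print("panel end top L/R",proj(c,np.array([B(-4,65,50),B(4,65,50)])).round(1).tolist(),"bottom",proj(c,np.array([B(-4,65,0),B(4,65,0)])).round(1).tolist())
for y in(60,80,100):print(y,"rim in/out",proj(c,np.array([W(0,y,84),W(4,y,84),W(0,y,34)])).round(1).tolist())
print("twin end",proj(c,np.array([W(-84,65,84),W(-88,65,84)])).round(1).tolist())
ch="@%#*+=-:. "
for y in range(60,200,4):
    q='%3d '%y
    for x in range(180,300):
      b,g,rr=a[y,x]; v=(b+g+rr)//3
      q+='R' if rr>1.7*g and rr>50 else ch[min(9,v*10//230)]
    print(q)
```

```text
[635.75770041 -37.69743491 142.8073682 ] [0.94862868 0.31638937 0.0011818 ] 8.008561458568021
tcp in seat -4.14392788476232 0.5535024499205292
panel end top L/R [[252.3, 135.5], [263.5, 135.5]] bottom [[253.3, 133.9], [262.2, 133.9]]
60 rim in/out [[262.2, 139.6], [266.4, 139.6], [261.4, 137.7]]
80 rim in/out [[262.3, 117.7], [266.5, 117.7], [261.4, 119.3]]
100 rim in/out [[262.4, 94.9], [266.7, 94.9], [261.5, 100.3]]
twin end [[173.4, 134.1], [169.2, 134.0]]
 60 %%%%#********++++++++++++++++++++++++++++======================*########%%*===-                 .                       
 64 %%%%#*****++++++++++++++++++++++++++++++========================+#########%+===.   ....        .                        
 68 %%%%#*****++++++++++++++++++++++++++=+==========================++*#######%#====.            .:..                       
 72 %%%#*****+++++++++++++++++++++++++++====+++======================+*########%*===-           .            ...            
 76 %%%#****++++++++++++++++++++++++++**++++*#%*+=====================*##########====.         .                        ..  
 80 %%#****
[... 3008 characters left out ...]
#######################################################++*RRRRR+=======+*+======-                        
180 @@@@@@@@@@%%%%###########################################################RRRRR= :::====*++=====-                        
184 %R%@@@@@@@%%%%%%#########################################################RRRR*.    :==++++======:                       
188 @%@@@@@@@@%%%%%%%#######################################################%RRRRR=    :===.                                
192 @@@@@@@@@@@%%%%%%%%%%%%%%#%%%#++++++#################################+==*RRRRR+=:  :***.                                
196 @@@@@@@RR%R##****##***##****#***:::...:::========+=:=+###############%R%%%%%%R#****#%%#-..
```

>>> jog_arm --steps '[0,0,-0.02,0,0,0,0.002,0,0,-0.035,0,0,0,0.002,0,0,-0.045,0,0,0,0.002,0,0,-0.053,0,0,0,0.002,0,0,-0.059,0,0,0,0.002,0,0,-0.06,0,0,0,0.002,0,0,-0.061,0,0,0,0.002,0,0,-0.061,0,0,0,0.002]'

```text
time: 10.88
tcp_pos: [640.6, -40.6, 91.7]
ee_rot: [[-0.315, 0.949, 0.015], [0.949, 0.316, -0.005], [-0.009, 0.013, -1.0]]
ft_force: [-4.7, -0.7, 30.4]
grip_width: 7.4
finger_force: 20.0
```

Contact came at about 92 mm, too early. I'll back up and check how the panel sits in the grip.

>>> jog_arm --steps '[0,0,0.01,0,0,0,0.002,0,0,0.02,0,0,0,0.002,0,0,0.03,0,0,0,0.002,0,0,0.03,0,0,0,0.002,0,0,0.03,0,0,0,0.002]'

```text
time: 11.3
tcp_pos: [635.9, -38.5, 111.5]
ee_rot: [[-0.316, 0.949, 0.001], [0.949, 0.316, -0.0], [-0.001, 0.001, -1.0]]
ft_force: [0.1, 0.7, -0.5]
grip_width: 8.3
finger_force: 20.0
```

Run:
```python
from h import *
s=r.state();p=np.array(s['tcp_pos']);R=np.array(s['ee_rot']);print(p,R[:,1],s['grip_width'],s['ft_force'])
save("wrist","w9");save("scene","s9");save("top","t9");c=ld("w9");a=cv2.imread("pics/w9.png").astype(int)
yaw=np.radians(18.4);n=np.array([np.cos(yaw),np.sin(yaw)]);t=np.array([-n[1],n[0]])
print("tcp in seat",n@p[:2]-596,t@p[:2]+237)
B=lambda x,y,z:p+R[:,1]*x+R[:,0]*y+[0,0,z-45]
print("panel end top L/R",proj(c,np.array([B(-4,65,50),B(4,65,50)])).round(1).tolist(),"bottom",proj(c,np.array([B(-4,65,0),B(4,65,0)])).round(1).tolist())
W=lambda x,y,z:np.r_[n*(596+x)+t*(-237+y),z]
for y in(65,100):print(y,"rim in/out",proj(c,np.array([W(0,y,84),W(4,y,84),W(0,y,34)])).round(1).tolist())
ch="@%#*+=-:. "
def dump(a,ys,xs):
  for y in ys:
    q='%3d '%y
    for x in xs:
      b,g,rr=a[y,x]; v=(b+g+rr)//3
      q+='R' if rr>1.7*g and rr>50 else ch[min(9,v*10//230)]
    print(q)
dump(a,range(110,210,3),range(225,285))
cs=ld("s9");a=cv2.imread("pics/s9.png").astype(int)
u=proj(cs,np.array([B(0,65,0),B(0,65,50),B(0,22,50),B(0,22,80),B(0,-22,80),B(0,-65,50),B(0,-65,0)])).round(1);print("scene pred",u.tolist())
dump(a,range(150,240,2),range(225,325))
```

```text
[635.87477075 -38.48792461 111.50213117] [0.94891702 0.3155231  0.00128924] 8.290855092826964 [ 0.11477778  0.74353841 -0.51450543]
tcp in seat -4.782359961246584 -0.2335274077820202
panel end top L/R [[252.3, 135.5], [263.5, 135.5]] bottom [[253.3, 133.9], [262.3, 133.9]]
65 rim in/out [[263.6, 134.1], [268.4, 134.1], [262.4, 133.0]]
100 rim in/out [[263.8, 89.2], [268.8, 89.2], [262.6, 96.3]]
110 ===========================*#########%#=---:.               
113 ==========================*############=----:               
116 ===========================*###########=------              
119 ===+=*#*+++===============*############=-----:::::::::      
122 ==*############*+++========+###########=---=-:::::::::      
125 ===+##################====+##########%#=-----:::::::::      
128 ==+##################*=====+#########%#=----:               
131 ===+#################======*#########%#=----:               
134 ===##################*====+#RRRRR******=----:.  ....        
137 ==*##################=====RRRRRRR       :--==++============-
140 ===*#################*====RRRRRRR       ----=+==
[... 5656 characters left out ...]
%%%%%%%##%%%%%%%%%%%%%%%%%%%%%%%%%%%%%%%%%%%%##############%%%#*:.:...
228 ::-----:..:--:=***********#*****###+=--*%%%%%%%%%%%%%%%%%%%%%%%%%%%%%%%%%%%%%%%%%%%%%%%%%%%%%%=.....
230 --:::.....:=++++++***************######%%%%%%%%%%%%%%%%%%%%%%%%%%%%%%%%%%%%%%%%%%%%%%%%%%%%%%%-.....
232 .............:-++++++*******############%%%%%%%%%%%%%%%%%%%%%%%%%%%%%%%%%%%%%%%%%%%%%%%%%%%%%%:.....
234 ................-=+++++++**##*#***#########%%%%%%%%%%%%%%%%%%%%%%%%%%%%%%%%%%%%%%%%%%%%%%%%%%#:.::.:
236 .................::-=+++++++******#############**##%%%%%%%%%%%%%%%%%%%%%%%%%%%%%%%%%%%%%%%%%%#:.....
238 ...............:::.....:=+++++++*++*#########****########%%%%%%%%%%%%%%%%%%%%%%%%%%%%%%%%%%%%+......
```

The panel caught the rim and slid about 35 mm up in the grip. Both the apparent slab width and the heights agree on that. I'll shift 2 mm inward, lower the panel's foot below the rim, and open the fingers slightly so it drops guided into the slot. Then I'll regrip it higher.

>>> jog_arm --steps '[-0.0019,-0.0006,0,0,0,0,0.002,-0.0019,-0.0006,-0.01,0,0,0,0.002,-0.0019,-0.0006,-0.018,0,0,0,0.002,-0.0019,-0.0006,-0.025,0,0,0,0.002,-0.0019,-0.0006,-0.031,0,0,0,0.002,-0.0019,-0.0006,-0.035,0,0,0,0.002,-0.0019,-0.0006,-0.035,0,0,0,0.002]'

```text
time: 12.03
tcp_pos: [632.5, -38.9, 74.4]
ee_rot: [[-0.315, 0.949, -0.002], [0.949, 0.315, 0.001], [0.001, -0.002, -1.0]]
ft_force: [1.1, -0.3, -0.7]
grip_width: 7.6
finger_force: 20.0
```

Run:
```python
from h import *
s=r.state();p=np.array(s['tcp_pos']);print(p,s['ft_force'],s['grip_width'])
save("wrist","w10");a=cv2.imread("pics/w10.png").astype(int)
ch="@%#*+=-:. "
for y in range(104,215,4):
    q='%3d '%y
    for x in range(225,290):
      b,g,rr=a[y,x]; v=(b+g+rr)//3
      q+='R' if rr>1.7*g and rr>50 else ch[min(9,v*10//230)]
    print(q)
```

```text
[632.49842601 -38.88880405  74.35200631] [ 1.07382186 -0.31324431 -0.73857128] 7.579881716522611
104 =============================*###########%%%*=----.              
108 ==============================*###########%%#=::--:              
112 =============================*############%%#=------             
116 ==============================*###########%%#=------:            
120 =============================*############%%#=----=-:::::::::.   
124 ========*#########+===========*###########%%#=------:::::::::.   
128 =======*###################*++*###########%%*=-----:.            
132 ========*#################################%%*=-----.             
136 =======*##################RRRRRRR.      +#%%*=-----.             
140 ========*#################RRRRRRR       +#%%*=----==--:  ---:  :-
144 =======*##################RRRRRRR      .*#%%+=-----++============
148 ####++++*#################RRRRRRR      .*%%%+=----===============
152 ##########################RRRRRRR      .*%%%+=-----==============
156 ##########################RRRRRRR      .*%%%+=---=-==============
160 ###################
[... 246 characters left out ...]
==========
176 ########################%%RRRRRRR+====+*#%%%######*==============
180 #####################%%%%%RRRRRRR++=+=+*%%%%######*==============
184 ####################%%%##%RRRRRRR+====+*%%%#=======+============+
188 ##########################%RRRRRR+++=++*%%%#==================++=
192 ##########################%RRRRRR++++++*%%%#=================+===
196 ##########################%RRRRRR++++++*%%%#===============++====
200 ##########################%RRRRRR++++++*%%%*==============++=====
204 ##########################RRRRRRR++++++*%%%*========-::-=+=======
208 ##################%###%%%%%%%%%%R#*****#%%%%###*=-     ..       :
212 ################%%%%%%%%%%%%%%%%R#*****#%%%%%###*=:..::
```

The foot is inside with no contact force and a visible gap to the wall. Releasing slightly.

>>> jog_arm --steps '[0,0,0,0,0,0,0.012,0,0,0,0,0,0,0.012,0,0,0,0,0,0,0.012,0,0,0,0,0,0,0.012,0,0,0,0,0,0,0.012]'

```text
time: 12.5
tcp_pos: [633.7, -39.1, 76.3]
ee_rot: [[-0.316, 0.949, 0.001], [0.949, 0.316, -0.0], [-0.0, 0.001, -1.0]]
ft_force: [-1.1, 0.2, 0.3]
grip_width: 12.1
finger_force: 0.0
```

```bash
cat > d.py <<'E'
from h import *
def dump(f,ys,xs):
  a=cv2.imread(f"pics/{f}.png").astype(int);ch="@%#*+=-:. "
  for y in ys:
    q='%3d '%y
    for x in xs:
      b,g,rr=a[y,x]; v=(b+g+rr)//3
      q+='R' if rr>1.7*g and rr>50 else ch[min(9,v*10//230)]
    print(q)
E
python3 - <<'E'
from d import *
s=r.state();p=np.array(s['tcp_pos']);print(p,s['ft_force'],s['grip_width'])
save("wrist","w11");dump("w11",range(104,215,4),range(225,290))
R=np.array(s['ee_rot']);c=ld("w11")
for b in(34,40,54,64):
  B=lambda x,y,z:np.r_[(p+R[:,1]*x+R[:,0]*y)[:2],b+z]
  print(b,proj(c,np.array([B(-4,65,50),B(4,65,50)])).round(1).tolist())
E
```

```text
[633.65089738 -39.0763252   76.31861441] [-1.09180883  0.23331301  0.2969304 ] 12.059656844214352
104 ===========================*############%%%==----                
108 ============================+*###########%%+=----.               
112 ===========================+*############%%+=-----               
116 ============================+############%%+=------::            
120 ===========================++*###########%%+=-----::::::::::     
124 ============================+############%#=------::::::::::     
128 ==================*##*+++====*###########%#=----=-               
132 ================+########################%#=------               
136 =================+##########RRRRR-.....+#%#=------               
140 ================+##########*RRRRR.     =#%#=----=====---===---===
144 ===============+*##########*RRRRR.     +%%#=-----=+==============
148 #####++#####++##############RRRRR.     +%%#=----=================
152 ############################RRRRR.     +%%#=-----=+==============
156 ############################RRRRR:     +%%#=----=================
160 ##################
[... 401 characters left out ...]
 ###################%%%%#%%%#RRRRR*+=- .*%%+======+============++=
188 ############################RRRRR*+==-:*%%+======+===========+===
192 ############################RRRRR*+== .*%%+================++====
196 #########################%%%%%%%R##****%%%+======+========+======
200 ########################%%%%%%%%R##****#%%+=============++=======
204 ########################RRRRR%%%%##****#%%##====-:.   .-:--======
208 ################%%%%%%%%%%%RRRRRR*+++++*%%######-     .          
212 *****#########%%%%%%%%%%%%%RRRRRR*+++++*%%%#####-  .:::.         
34 [[252.3, 135.6], [263.6, 135.6]]
40 [[252.1, 135.9], [263.8, 135.9]]
54 [[251.7, 136.6], [264.3, 136.6]]
64 [[251.3, 137.1], [264.7, 137.1]]
```

The panel is down: its 11 px slab width matches the underside at the floor (34–40 mm), with a gap of about 3 mm to the wall. Now I'll regrip it gently on the raised middle and move it onto the wall.

>>> jog_arm --steps '[0,0,0,0,0,0,0.002,0,0,0,0,0,0,0.002,0,0,0,0,0,0,0.002,0.001,0.0003,0,0,0,0,0.002,0.002,0.0006,0,0,0,0,0.002,0.003,0.001,0,0,0,0,0.002,0.004,0.0013,0,0,0,0,0.002,0.004,0.0013,0,0,0,0,0.002,0.004,0.0013,0,0,0,0,0.002]' --force 10

```text
time: 13.3
tcp_pos: [636.5, -38.0, 76.0]
ee_rot: [[-0.316, 0.949, -0.002], [0.949, 0.316, -0.001], [0.0, -0.002, -1.0]]
ft_force: [-4.6, -0.6, 5.9]
grip_width: 7.8
finger_force: 10.0
```

Run:
```python
from d import *
s=r.state();p=np.array(s['tcp_pos']);print(p,s['ft_force'],s['grip_width'],s['finger_force'])
n=np.array([.9489,.3156]);t=np.array([-.3156,.9489]);print("seat",n@p[:2]-596,t@p[:2]+237)
save("wrist","w12");dump("w12",range(116,205,6),range(225,290))
```

```text
[636.46539811 -38.03869812  76.03735152] [-4.60776348 -0.62320288  5.87236831] 7.797850020842715 10.029263198375702
seat -4.06299686576574 0.03659970906102217
116 =========================*#############=-------:::               
122 ==========================*############=------::::::::::.        
128 =================*++++*################=----=:                   
134 ===============+*###########%%%%#######=-----:                   
140 ===============+###########RRRRRR      -----===+==-: -==---===--:
146 #*==+======+====*##########RRRRRR     .-----=+++=================
152 ###########################RRRRRR     .-----==++=================
158 ###########################RRRRRR     .----===++=================
164 ############################RRRRR==-  .--=--=+++==++++===========
170 ############################RRRRR+==-.=######*++=================
176 ##################%%%%%%###RRRRRR+===+*######*================++=
182 ################%%%#%%%%%#%%RRRRR+==: :=+***=+===============+===
188 ###########################%RRRRR+:   :-=====++===========++=====
194 ###########################%RRRRR+=.  :======+==========+========
200 #######################%%%%%%%%%R#*****+=====+========+==========
```

The panel is flush on the wall (4.6 N contact) at x = -4, y = 0. I'll release and head for clip1.

>>> jog_arm --steps '[0.003,0.001,0,0,0,0,0.014,0.003,0.001,0,0,0,0,0.03,0.003,0.001,0,0,0,0,0.05,0.003,0.001,0,0,0,0,0.07,0.003,0.001,0.03,0,0,0,0.09,0.003,0.001,0.07,0,0,0,0.09,0.003,0.001,0.11,0,0,0,0.09,0.003,0.001,0.15,0,0,0,0.09,-0.03,-0.02,0.16,0,0,0,0.09,-0.06,-0.05,0.16,0,0,0,0.09]'

```text
time: 14.18
tcp_pos: [581.5, -86.3, 240.3]
ee_rot: [[-0.319, 0.948, 0.011], [0.948, 0.319, -0.001], [-0.004, 0.01, -1.0]]
ft_force: [-0.2, -1.1, -0.5]
grip_width: 70.5
finger_force: 0.0
```

Run:
```python
from d import *
s=r.state();p=np.array(s['tcp_pos']);print(p,s['ft_force'],s['grip_width'])
save("wrist","w13");dump("w13",range(90,260,4),range(230,350))
# clips from scene0 and top0
S=ld("scene0");T=ld("top0")
q=lambda X:np.round(X,1).tolist()
def om(f):
  a=cv2.imread(f"pics/{f}.png");h=cv2.cvtColor(a,cv2.COLOR_BGR2HSV);m=cv2.inRange(h,(5,150,60),(16,255,255))
  n,l,st,ce=cv2.connectedComponentsWithStats(m)
  for i in range(1,n):
    if st[i,4]>15:print(f,st[i].tolist(),q(ce[i]))
om("top0");om("scene0")
```

```text
[581.50293313 -86.27766807 240.30530332] [-0.24567196 -1.1466622  -0.45170008] 70.48851359579022
 90 ---===-====#%#++++========================+**++==--=---------------==*######%%%%%%%#=--                                 
 94 --===-=*===##++++=====================-==--=--=---------------------=*######%%%%%%%#=--                                 
 98 --=====+===##+++=====================-------------------------------=*#######%%%%%%*=--                                 
102 -::-++++===##+++==================----------------------------------+*######%%%%%%%+=--:.                               
106 ==+####+===##++==================-----------------------------==--=+*#######%%%%%%%=---:                                
110 ----=+++==-   :RRR+==========---------------------------------*########%%%%RRRR.  .---                                  
114 :----==+==-   :RRR*=========----------------------------------*#######%@@@@RRRR   :---                                  
118 :------===-   :RRR*+======------------------------------------=*#####%%@@@%RRR-   :--:                                  
122
[... 4787 characters left out ...]

scene0 [443, 0, 8, 24, 43] [446.5, 10.8]
scene0 [435, 0, 24, 97, 338] [445.1, 54.8]
scene0 [457, 0, 54, 104, 2468] [483.7, 48.0]
scene0 [352, 2, 3, 15, 26] [352.9, 9.0]
scene0 [392, 13, 23, 88, 610] [404.0, 70.6]
scene0 [439, 33, 4, 15, 19] [441.0, 39.8]
scene0 [449, 35, 13, 49, 114] [454.5, 57.5]
scene0 [430, 75, 6, 21, 40] [432.8, 86.8]
scene0 [423, 80, 5, 17, 25] [424.9, 87.5]
scene0 [208, 122, 16, 24, 152] [215.2, 133.8]
scene0 [248, 124, 16, 25, 153] [257.0, 136.1]
scene0 [83, 146, 82, 106, 2476] [119.5, 197.3]
scene0 [0, 179, 184, 205, 23340] [66.9, 305.9]
scene0 [343, 213, 13, 7, 51] [348.6, 216.4]
scene0 [141, 246, 19, 9, 68] [150.4, 249.9]
scene0 [120, 265, 5, 7, 22] [121.8, 268.4]
```

The panel now mirrors the twin, ends level and light edge on the rim. Next, a look at the clips.

>>> jog_arm --steps '[-0.087,-0.312,0,0,0,0,0.094,-0.087,-0.312,0,0,0,0,0.094,-0.087,-0.312,0,0,0,0,0.094,-0.087,-0.312,0,0,0,0,0.094,-0.087,-0.312,0,0,0,0,0.094,-0.087,-0.312,0,0,0,0,0.094,-0.087,-0.312,0,0,0,0,0.094,-0.087,-0.312,0,0,0,0,0.094,-0.087,-0.312,0,0,0,0,0.094,-0.087,-0.312,0,0,0,0,0.094]'

```text
time: 15.07
tcp_pos: [490.7, -400.8, 234.8]
ee_rot: [[-0.312, 0.95, 0.0], [0.95, 0.312, 0.001], [0.001, 0.001, -1.0]]
ft_force: [0.9, 0.6, -0.0]
grip_width: 93.9
finger_force: 0.0
```

Run:
```python
from d import *
s=r.state();print(s['tcp_pos']);save("wrist","w14")
```

```text
[ 490.72229371 -400.81181763  234.80262588]
```

>>> jog_arm --steps '[-0.06,0.03,0,0,0,0,0.094,-0.06,0.03,0,0,0,0,0.094,-0.06,0.03,0,0,0,0,0.094,-0.06,0.03,0,0,0,0,0.094]'

```text
time: 15.45
tcp_pos: [431.3, -367.3, 236.7]
ee_rot: [[-0.317, 0.948, 0.002], [0.948, 0.317, -0.001], [-0.001, 0.002, -1.0]]
ft_force: [1.1, 0.6, 1.0]
grip_width: 94.0
finger_force: 0.0
```

Run:
```python
from d import *
s=r.state();print(s['tcp_pos']);save("wrist","w15")
a=[cv2.imread(f"pics/{f}.png") for f in("w14","w15")]
m=np.hstack([cv2.resize(i[30:330,130:330],None,fx=2,fy=2,interpolation=cv2.INTER_CUBIC) for i in a]);cv2.imwrite("pics/m8.png",m);print(m.shape)
```

```text
[ 431.34487425 -367.30549752  236.71866887]
(600, 800, 3)
```

View pics/m8.png

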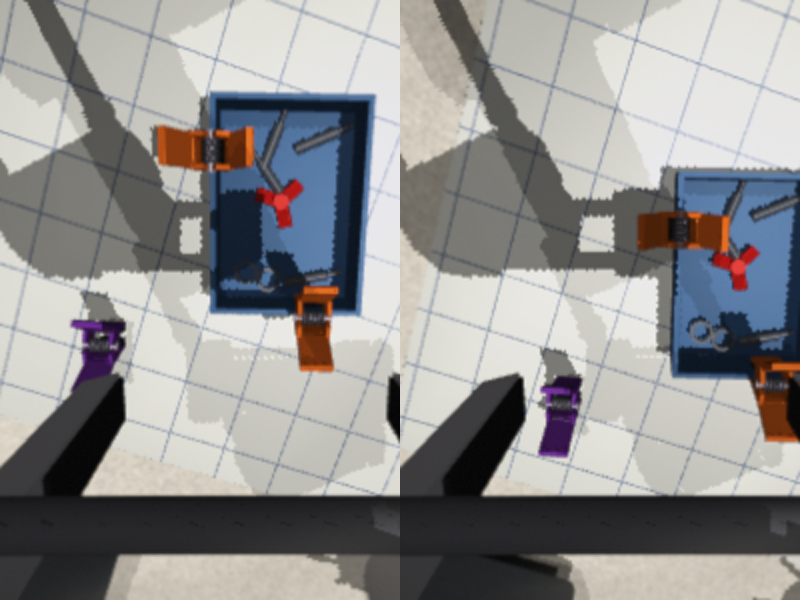

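Clip1 (orange, on the -x wall) has its pivot at (212,148) left and (680,230) right. Clip2 (orange, on the -y wall) is at (314,317) and (773,383). The purple one at (97,343) stands on the mat and stays untouched. Now I'll triangulate both clips.

Run:
```python
from h import *
A,B=ld("w14"),ld("w15")
qa=lambda x,y:(x/2+130,y/2+30);qb=lambda x,y:((x-400)/2+130,y/2+30)
for nm,a,b in(("c1 hL",(157,147),(637,232)),("c1 hR",(253,147),(728,231)),("c1 piv",(211,148),(680,230)),
  ("c2 hin",(316,289),(775,359)),("c2 hout",(316,369),(783,440)),("c2 piv",(314,317),(774,383)),
  ("tray TL",(210,93),(677,170)),("tray BL",(210,313),(671,376))):
    x,e=tri([(A,qa(*a)),(B,qb(*b))]);print(nm,x.round(1),np.round(e,1))
    z={'c1 hL':115,'c1 hR':115,'c1 piv':78,'c2 hin':115,'c2 hout':115,'c2 piv':78}.get(nm,56)
    print("    at z",z,atz(A,qa(*a),z).round(1)[:2],atz(B,qb(*b),z).round(1)[:2])
for n,p in(("TR",(375,97)),("BR",(361,314))):print(n,atz(A,qa(*p),56).round(1))
```

```text
c1 hL [ 405.1 -325.3  103.4] [0.4 0.4]
    at z 115 [ 407.1 -326. ] [ 405.4 -324.1]
c1 hR [ 458.8 -307.1   98.9] [0.5 0.5]
    at z 115 [ 459.  -308.9] [ 456.6 -306.4]
c1 piv [ 432.2 -315.7   77.9] [1. 1.]
    at z 78 [ 432.7 -314.8] [ 431.7 -316.5]
c2 hin [ 528.  -381.3   68.4] [0.9 0.9]
    at z 115 [ 520.9 -374.7] [ 512.5 -371.8]
c2 hout [ 538.9 -423.3  112.3] [0.3 0.3]
    at z 115 [ 538.1 -422.8] [ 537.9 -421.9]
c2 piv [ 534.3 -400.1   66.1] [0.1 0.1]
    at z 78 [ 532.2 -398.1] [ 530.4 -396.9]
tray TL [ 418.3 -279.2   42.9] [0. 0.]
    at z 56 [ 419.9 -281.1] [ 417.9 -279.9]
tray BL [ 463.1 -424.3   49.2] [0.1 0.1]
    at z 56 [ 463.1 -422.8] [ 462.2 -422.1]
TR [ 524.  -249.6   56. ]
BR [ 567.8 -389.3   56. ]
```

>>> jog_arm --steps '[0.0018,0.03,0,0,0,-0.014,0.094,0.0018,0.0538,-0.01,0,0,-0.014,0.094,0.0018,0.0538,-0.04,0,0,-0.014,0.094,0.0018,0.0538,-0.075,0,0,-0.014,0.094,0.0018,0.0538,-0.11,0,0,-0.014,0.094,0.0018,0.0538,-0.14,0,0,-0.014,0.094,0.0018,0.0538,-0.155,0,0,-0.014,0.094,0.0018,0.0538,-0.16,0,0,-0.014,0.094,0.0018,0.0538,-0.16,0,0,-0.014,0.08,0.0018,0.0538,-0.16,0,0,-0.014,0.07]' --force 14

```text
time: 16.33
tcp_pos: [434.2, -316.0, 76.6]
ee_rot: [[-0.303, 0.953, 0.002], [0.953, 0.303, -0.001], [-0.001, 0.001, -1.0]]
ft_force: [1.1, 0.1, -0.4]
grip_width: 84.0
finger_force: 0.0
```

>>> jog_arm --steps '[0,0,0,0,0,0,0.02,0,0,0,0,0,0,0.02,0,0,0,0,0,0,0.02,0,0,0,0,0,0,0.02,0,0,0,0,0,0,0.02,0,0,0,0,0,0,0.02,0,0,0,0,0,0,0.02,0,0,0,0,0,0,0.02,0,0,0,0,0,0,0.02,0,0,0,0,0,0,0.02]'

```text
time: 17.17
tcp_pos: [432.7, -315.4, 75.8]
ee_rot: [[-0.302, 0.953, -0.0], [0.953, 0.302, 0.0], [0.0, 0.0, -1.0]]
ft_force: [0.8, 0.4, -0.6]
grip_width: 27.5
finger_force: 13.9
```

Squeezed to the stop (27.5 mm). I'll lift and carry it to the hull.

>>> jog_arm --steps '[0,0,0.03,0,0,0,0.02,0,0,0.07,0,0,0,0.02,0,0,0.11,0,0,0,0.02,0.025,0.027,0.13,0,0,0.014,0.02,0.05,0.055,0.13,0,0,0.014,0.02,0.077,0.082,0.13,0,0,0.014,0.02,0.104,0.11,0.13,0,0,0.014,0.02,0.13,0.138,0.13,0,0,0.014,0.02,0.156,0.166,0.13,0,0,0.014,0.02,0.182,0.194,0.13,0,0,0.014,0.02]'

```text
time: 18.0
tcp_pos: [615.7, -119.8, 205.8]
ee_rot: [[-0.316, 0.949, -0.0], [0.949, 0.316, -0.0], [-0.0, -0.0, -1.0]]
ft_force: [0.9, -1.1, -0.4]
grip_width: 27.3
finger_force: 13.9
```

>>> jog_arm --steps '[0.02,0.0215,0,0,0,0,0.02,0.038,0.0433,0,0,0,0,0.02,0.038,0.0433,-0.025,0,0,0,0.02,0.038,0.0433,-0.045,0,0,0,0.02,0.038,0.0433,-0.05,0,0,0,0.02,0.038,0.0433,-0.05,0,0,0,0.02]'

```text
time: 18.5
tcp_pos: [651.3, -77.7, 153.7]
ee_rot: [[-0.316, 0.949, -0.004], [0.949, 0.316, 0.001], [0.002, -0.004, -1.0]]
ft_force: [0.0, -0.5, -1.3]
grip_width: 27.7
finger_force: 13.9
```

Run:
```python
from d import *
s=r.state();p=np.array(s['tcp_pos']);R=np.array(s['ee_rot']);print(p,R[:,1],s['grip_width'])
n=np.array([.9489,.3156]);t=np.array([-.3156,.9489]);print("seat",n@p[:2]-596,t@p[:2]+237)
save("wrist","w16");save("scene","s16");dump("w16",range(100,260,4),range(205,310))
c=ld("w16")
W=lambda x,y,z:np.r_[n*(596+x)+t*(-237+y),z]
print("pred rim in/out y=0",proj(c,np.array([W(0,0,84),W(4,0,84),W(0,65,84),W(4,65,84)])).round(1).tolist(),"panel corner y -65..",proj(c,np.array([W(-4,-65,84),W(-4,22,114),W(-4,-22,114)])).round(1).tolist())
print("TCP axis",proj(c,np.array([p-[0,0,d] for d in(-40,-20,0,20,40)])).round(1).tolist())
cs=ld("s16");print("scene: pivot levels",[(d,proj(cs,p-[0,0,d]).round(1)[0].tolist()) for d in(-40,-20,0,20,40)])
u,v=proj(cs,p)[0].astype(int)
a=cv2.imread("pics/s16.png");h=cv2.cvtColor(a,cv2.COLOR_BGR2HSV);m=cv2.inRange(h,(3,140,50),(18,255,255))
for y in range(v-40,v+50,2):print(y,''.join('O' if m[y,x] else ('.' if a[y,x].sum()>330 else '#') for x in range(u-30,u+31)))
```

```text
[651.3315354  -77.66315149 153.7116337 ] [ 0.94882676  0.31577231 -0.00395299] 27.663336407823685
seat -2.4619966740813197 -42.25479702169389
100 ++++++================================*########RRRR.   -====-                                            
104 *+++++=================================*#######RRRR.   -====-                                            
108 ###*++=================================*#######RRRR.   -====-                                            
112 ####++++==============================*########RRRR.   -=-==-                                            
116 ########*+=============================*#######RRRR.   -=----                                            
120 ##########*===========================+########RRRR    -=---:                                            
124 #########+============================*########RRRR    -=---:                                            
128 ######**+========================+#############RRRR    -=---:                                            
132 #############+====================*####%##%%%##RRRR.   -=--===+=---:      
[... 6086 characters left out ...]
########################################
203 ...............##############################################
205 .................############################################
207 .................##################################....######
209 ................#######################################....##
211 ...................########################################..
213 ...................##########################################
215 ...................##########################################
217 ...................######.....###############################
219 ................................#############################
221 .............................################################
```

The clip is held with its jaws about 3 mm off toward the inside, and its pivot about 4 mm below the TCP. I'll shift 2.8 mm outward and lower it.

>>> jog_arm --steps '[0.0027,0.0009,-0.005,0,0,0,0.02,0.0027,0.0009,-0.015,0,0,0,0.02,0.0027,0.0009,-0.025,0,0,0,0.02,0.0027,0.0009,-0.035,0,0,0,0.02,0.0027,0.0009,-0.043,0,0,0,0.02,0.0027,0.0009,-0.049,0,0,0,0.02,0.0027,0.0009,-0.051,0,0,0,0.02,0.0027,0.0009,-0.051,0,0,0,0.02,0.0027,0.0009,-0.051,0,0,0,0.02]'

```text
time: 19.35
tcp_pos: [655.6, -77.2, 104.9]
ee_rot: [[-0.315, 0.949, 0.0], [0.949, 0.315, -0.0], [-0.0, 0.0, -1.0]]
ft_force: [-0.1, -0.1, 0.1]
grip_width: 27.4
finger_force: 13.9
```

Run:
```python
from d import *
s=r.state();p=np.array(s['tcp_pos']);print(p,s['grip_width'],s['ft_force'])
save("wrist","w17");dump("w17",range(120,260,4),range(215,300))
save("scene","s17");cs=ld("s17")
print("scene: levels",[(d,proj(cs,p-[0,0,d]).round(1)[0].tolist()) for d in(-40,0,40)])
u,v=proj(cs,p)[0].astype(int)
a=cv2.imread("pics/s17.png");h=cv2.cvtColor(a,cv2.COLOR_BGR2HSV);m=cv2.inRange(h,(3,140,50),(18,255,255))
for y in range(v-20,v+26,2):print(y,''.join('O' if m[y,x] else ('.' if a[y,x].sum()>330 else '#') for x in range(u-30,u+31)))
```

```text
[655.6021407  -77.23905548 104.92960588] 27.420353849814305 [-0.1492884  -0.1013551   0.11220261]
120 #+===================+########RRRRR     ===--=-   .                                  
124 #+================*+*#########RRRRR     ======-                                      
128 +==============#######%%%%%%##RRRRR.    ===-==-                                      
132 ===============+#####%%##%%%%#RRRRR.    ======:                                      
136 ++============+########%%%%%RRRRRR.    :======:...-------: ----:.=--:                
140 #####++========+############RRRRRR      =======++++====-===-===+===-==-              
144 #########+++###############RRRRRRR     .++=====+++=======-====+=======-              
148 ############################RRRRRR     .++=====++++=====-====+========-.             
152 ############################RRRRRR     .+++#*==+++=========+===========:             
156 ############################RRRRRR     .*%#####+++=======++===========-              
160 ############################RRRRRR   ---*%%####*+++=====++============-              
164 ========
[... 3046 characters left out ...]
###OOOOOOOOOOOO########..##OO###########
195 ...........############OOOOOOOOOO##O##########...#O##########
197 ............###########OOOOOOOOOO############################
199 ............###########OOOOOOOOOO############################
201 ............###########OOOOOOO###############################
203 ...............#######OOOOOOOO###############################
205 .................#######OOOOOO###############################
207 .................##########OO######################....######
209 ................#######################################....##
211 ...................########################################..
213 ...................##########################################
```

>>> jog_arm --steps '[-0.0019,-0.0006,0,0,0,0,0.02,-0.0019,-0.0006,0,0,0,0,0.02,-0.0019,-0.0006,0,0,0,0,0.034,-0.0019,-0.0006,0,0,0,0,0.04,-0.0019,-0.0006,0,0,0,0,0.048,-0.0019,-0.0006,0,0,0,0,0.06,-0.0019,-0.0006,0,0,0,0,0.075,-0.0019,-0.0006,0,0,0,0,0.085,-0.0019,-0.0006,0,0,0,0,0.09]'

```text
time: 20.2
tcp_pos: [653.7, -77.8, 105.0]
ee_rot: [[-0.316, 0.949, 0.001], [0.949, 0.316, 0.0], [-0.0, 0.0, -1.0]]
ft_force: [0.2, 0.4, -0.2]
grip_width: 69.6
finger_force: 0.0
```

>>> jog_arm --steps '[0,0,0,0,0,0,0.09,0,0,0.03,0,0,0,0.09,0,0,0.065,0,0,0,0.09,0,0,0.1,0,0,0,0.09,0,0,0.13,0,0,0,0.09,0,0,0.13,0,0,0,0.09,0,0,0.13,0,0,0,0.09]'

```text
time: 20.78
tcp_pos: [654.7, -78.0, 237.3]
ee_rot: [[-0.316, 0.949, 0.005], [0.949, 0.316, -0.001], [-0.003, 0.004, -1.0]]
ft_force: [0.8, -0.6, -0.1]
grip_width: 90.0
finger_force: 0.0
```

```bash
cat > chk.py <<'E'
from d import *
import sys
def chk(tag,cols=(225,300),rows=(90,270,4)):
  s=r.state();p=np.array(s['tcp_pos']);print(s['time'],p,s['grip_width'],s['ft_force'])
  save("wrist","w"+tag);save("scene","s"+tag);save("top","t"+tag);dump("w"+tag,range(*rows),range(*cols))
  n=np.array([.9489,.3156]);t=np.array([-.3156,.9489]);W=lambda x,y,z:np.r_[n*(596+x)+t*(-237+y),z]
  cs,cw=ld("s"+tag),ld("w"+tag)
  for y in(-43.5,43.5):
    print(y,"scene z 84,101,138",proj(cs,np.array([W(-2,y,z) for z in(84,101,138)])).round(1).tolist(),"wrist",proj(cw,np.array([W(-2,y,z) for z in(84,101,138)])).round(1).tolist())
  a=cv2.imread(f"pics/s{tag}.png");h=cv2.cvtColor(a,cv2.COLOR_BGR2HSV);m=cv2.inRange(h,(3,140,50),(18,255,255))
  for y in range(166,216,2):print(y,''.join('O' if m[y,x] else ('.' if a[y,x].sum()>330 else '#') for x in range(205,290)))
E
python3 -c "
from chk import *
chk('18',(225,300),(100,270,4))"
```

```text
20.7833 [654.74345367 -78.02482274 237.2687177 ] 89.99975398142135 [ 0.80579799 -0.60052541 -0.06142946]
100 ==================+######RRR-   -==-                                       
104 ==================+######RRR-   :==-                                       
108 ==================+######RRR-   :==-                                       
112 ==================+######RRR-   :--:                                       
116 ===================*#####RRR-   :--:                                       
120 ===================*#####RRR-   ----                                       
124 ================++=*#####*RR-   ---:                                       
128 ============+*#####%#%%%#*RR-   --=:                                       
132 #++*#+*##+*########%%%%%#RRR-  :*##=                                       
136 #########################RRR+==+###+                                       
140 ######*###*##############RRR*==*#%#=                                       
144 ============*############RRR*==*###=                                       
148 ============*############RRR*+=
[... 4251 characters left out ...]
#####OOOOOOO##########################################################
202 ........############OOOOOOO##########################################################
204 ...........###...######OOOO###################...####################################
206 ............#################################...#####################################
208 ............####################################...#OO###############################
210 .............#######################################...##############################
212 ..............##########################################.############################
214 ..............#######################################################################
```

Clip1 is seated upright on the stern-side shoulder, centred on the stack. Now clip2.

>>> jog_arm --steps '[-0.0125,-0.032,0,0,0,-0.12,0.094,-0.025,-0.064,0,0,0,-0.24,0.094,-0.0375,-0.096,0,0,0,-0.36,0.094,-0.05,-0.128,0,0,0,-0.48,0.094,-0.0625,-0.16,0,0,0,-0.6,0.094,-0.075,-0.192,0,0,0,-0.72,0.094,-0.0875,-0.224,0,0,0,-0.84,0.094,-0.1,-0.256,0,0,0,-0.96,0.094,-0.1125,-0.288,0,0,0,-1.08,0.094,-0.122,-0.3196,0,0,0,-1.2,0.094]'

```text
time: 21.77
tcp_pos: [529.6, -398.3, 232.7]
ee_rot: [[0.774, 0.633, -0.003], [0.633, -0.774, 0.003], [-0.001, -0.004, -1.0]]
ft_force: [-0.2, -0.0, 0.4]
grip_width: 94.1
finger_force: 0.0
```

>>> jog_arm --steps '[0,0,-0.01,0,0,-0.12,0.094,0,0,-0.02,0,0,-0.24,0.094,0,0,-0.03,0,0,-0.36,0.094,0,0,-0.03,0,0,-0.385,0.094,0,0,-0.03,0,0,-0.385,0.094,0,0,-0.03,0,0,-0.385,0.094]'

```text
time: 22.27
tcp_pos: [531.0, -396.9, 203.2]
ee_rot: [[0.953, 0.303, -0.002], [0.303, -0.953, 0.002], [-0.001, -0.003, -1.0]]
ft_force: [0.2, 0.4, -0.6]
grip_width: 93.8
finger_force: 0.0
```

Run:
```python
from d import *
s=r.state();p=np.array(s['tcp_pos']);R=np.array(s['ee_rot']);print(p,R[:,1],s['grip_width'])
save("wrist","w19");c=ld("w19")
print("axis",[(z,proj(c,np.r_[p[:2],z]).round(1)[0].tolist()) for z in(56,78,115)])
dump("w19",range(140,270,3),range(205,310))
```

```text
[ 531.00624886 -396.93366051  203.20610148] [ 0.30284424 -0.95303672 -0.00252416] 93.79765374305806
axis [(56, [258.3, 181.6]), (78, [258.2, 185.1]), (115, [258.2, 192.1])]
140       ....                     .                ..................::.................................::..
143                .....          :                 .................::.................................::...
146                         ::...:.                 ................-:.................................-:....
149 -::::-:::-::::::::::::::::::--::--==--:::::::::::::::::::......-:.................................-:.....
152 %%%%%%%%%%%%%%%%%%%%%%%%%%%%%%%%%%%%%%%%%%%%%%%%%%%%%%%%#=:...-:.................................-:......
155 ++++++++++++++++++++++++++++++++++++********************+=:..-:.................................-:.......
158 ##############%###%###################%%%%%%%%%%%%%%%%#*+-::-:---::::.........................:-:........
161 *****+++++++++++++**+++***++*++++++++###*##***##***%%%#**=:-:........::---::::...............:-:.........
164 +++++++++++++++++++++++++++++++++******%###
[... 3208 characters left out ...]
.:.                             .:.         
254 *******++++++++++++++++++++++*++++++++++++=.                .-:::-:...                      .:.          
257 *+++++++++++++++++++++++++++*+++++++++++++++=.             .:.        ...:::.....          ...           
260 +++++++++++++++++++++++++++*+++++++++++++++++==.          .:.      .::::::..::.:::::--....-:........     
263 ++++++++++++++++++++++++++*++++++++++++++++++++===..     .:.     .--***+=..:===-:::::::::--:::----::..   
266 ++++++***++++++++++++++++*++++++++++++++++++++++++++=. ..:. ....-=+*%%@@%+=*%@@@%#-:::::-:::::::::::....:
269 ++++++++++++++++***++++++++++++++++++++++++++++++++++==:-===++++++*#%%%%#**%@@@@%%#-:::-:::::::::::..
```

>>> jog_arm --steps '[0.003,-0.0007,-0.03,0,0,0,0.094,0.003,-0.0007,-0.06,0,0,0,0.094,0.003,-0.0007,-0.09,0,0,0,0.094,0.003,-0.0007,-0.115,0,0,0,0.094,0.003,-0.0007,-0.129,0,0,0,0.094,0.003,-0.0007,-0.129,0,0,0,0.08,0.003,-0.0007,-0.129,0,0,0,0.07,0.003,-0.0007,-0.129,0,0,0,0.02,0.003,-0.0007,-0.129,0,0,0,0.02,0.003,-0.0007,-0.129,0,0,0,0.02]' --force 14

```text
time: 23.15
tcp_pos: [535.4, -398.9, 77.7]
ee_rot: [[0.953, 0.302, 0.002], [0.302, -0.953, -0.002], [0.002, 0.003, -1.0]]
ft_force: [0.3, -0.0, 0.1]
grip_width: 64.0
finger_force: 0.0
```

>>> jog_arm --steps '[0,0,0,0,0,0,0.02,0,0,0,0,0,0,0.02,0,0,0,0,0,0,0.02,0,0,0,0,0,0,0.02,0,0,0,0,0,0,0.02,0,0,0,0,0,0,0.02,0,0,0,0,0,0,0.02,0,0,0,0,0,0,0.02]'

```text
time: 23.82
tcp_pos: [534.5, -398.1, 75.8]
ee_rot: [[0.953, 0.302, -0.0], [0.302, -0.953, -0.0], [-0.0, -0.0, -1.0]]
ft_force: [-0.5, 0.3, -0.4]
grip_width: 27.5
finger_force: 14.0
```

>>> jog_arm --steps '[0,0,0.03,0,0,0,0.02,0,0,0.07,0,0,0,0.02,0,0,0.11,0,0,0,0.02,0,0.01,0.145,0,0,0.12,0.02,0.008,0.035,0.16,0,0,0.24,0.02,0.017,0.075,0.16,0,0,0.36,0.02,0.026,0.115,0.16,0,0,0.48,0.02,0.035,0.155,0.16,0,0,0.6,0.02,0.044,0.195,0.16,0,0,0.72,0.02,0.053,0.235,0.16,0,0,0.84,0.02]'

```text
time: 24.65
tcp_pos: [587.6, -161.3, 236.0]
ee_rot: [[0.406, 0.914, 0.0], [0.914, -0.406, -0.0], [0.0, 0.0, -1.0]]
ft_force: [0.2, 0.3, -0.3]
grip_width: 27.3
finger_force: 14.0
```

>>> jog_arm --steps '[0.009,0.04,0,0,0,0.12,0.02,0.018,0.08,0,0,0,0.24,0.02,0.027,0.12,0,0,0,0.36,0.02,0.0377,0.16,0,0,0,0.48,0.02,0.0377,0.1675,0,0,0,0.6,0.02,0.0377,0.1675,-0.02,0,0,0.72,0.02,0.0377,0.1675,-0.05,0,0,0.745,0.02,0.0377,0.1675,-0.075,0,0,0.745,0.02,0.0377,0.1675,-0.08,0,0,0.745,0.02,0.0377,0.1675,-0.08,0,0,0.745,0.02]'

```text
time: 25.48
tcp_pos: [623.7, 4.6, 153.9]
ee_rot: [[-0.315, 0.949, -0.005], [0.949, 0.316, 0.0], [0.002, -0.004, -1.0]]
ft_force: [0.3, -0.9, 0.7]
grip_width: 27.2
finger_force: 14.0
```

```bash
python3 -c "
from chk import *
s=r.state();print(s['ee_rot'][:,1]);n=np.array([.9489,.3156]);p=s['tcp_pos'];print('seat n',n@p[:2]-596,np.array([-.3156,.9489])@p[:2]+237)
chk('20',(215,300),(120,260,4))
print([(d,proj(ld('s20'),p-np.array([0,0,d])).round(1)[0].tolist()) for d in (-40,0,40)])"
```

```text
[ 0.94891567  0.31550272 -0.00413397]
seat n -2.6983865995194947 44.505554524113535
25.4833 [623.72606026   4.58794303 153.94036125] 27.218947549866982 [ 0.26711445 -0.87948408  0.70234388]
120 =++====+#*+====================+#######+=--:                                         
124 =======+========================*######*=---.                                        
128 *+===============================*######+=--:                                        
132 #*================================*######+=--===++--===--:                           
136 ####++++*+++=*+++=*+++=+*++=======+#######=---+*============-                        
140 #############################*=====*######*=--=++===========:                        
144 ########%%%################################+=--=+==========-                         
148 ########%%%#################################+=--++++=======-                         
152 #############################*=======############+=========-:                        
156 ##############################=======*##############**###*==:                        
160 ######
[... 4113 characters left out ...]
###
202 ........############OOOOOOO###############OOOOOOO#################OO#################
204 ...........###..######OOOOO##################OOO#.#################O#################
206 ............#################################..#####################O################
208 ............########################################O################################
210 .............########################################################################
212 ..............#######################################################################
214 ..............#######################################################################
[(-40, [256.3, 173.0]), (0, [256.5, 186.4]), (40, [256.8, 199.2])]
```

>>> jog_arm --steps '[0.0005,0,-0.005,0,0,0,0.02,0.0005,0,-0.015,0,0,0,0.02,0.0005,0,-0.025,0,0,0,0.02,0.0005,0,-0.035,0,0,0,0.02,0.0005,0,-0.043,0,0,0,0.02,0.0005,0,-0.049,0,0,0,0.02,0.0005,0,-0.051,0,0,0,0.02,0.0005,0,-0.051,0,0,0,0.02,0.0005,0,-0.051,0,0,0,0.02]'

```text
time: 26.38
tcp_pos: [625.9, 4.4, 104.9]
ee_rot: [[-0.316, 0.949, 0.0], [0.949, 0.316, 0.0], [-0.0, 0.0, -1.0]]
ft_force: [0.7, 0.2, -0.4]
grip_width: 27.9
finger_force: 14.0
```

```bash
python3 -c "
from d import *
s=r.state();print(s['tcp_pos'],s['ft_force'],s['grip_width']);save('wrist','w21');dump('w21',range(180,250,4),range(215,300))"
```

```text
[625.92380289   4.40198394 104.87520474] [ 0.73932533  0.209678   -0.44199978] 27.901986155759577
180 ###################################%%%R#***######=++++===============-.              
184 ##################################%R%%R#***#######++=================-:              
188 ##################################RRRRR+==++#####++++================-               
192 ###################################RRRR+===+#####*+++================-               
196 #####################RRRR%@@@%%%%#RRRRR+===+#####=:.      .+#####*+-:.               
200 #####################RRRRRRR%%%%%%RRRRR++++*#####=::....+%@%RRRRRR=                  
204 ++++++++++++++#######RRRRRRRRRRRRRRRRRR#******##RRRRRRRRRRRRRRRRRR=         .        
208 ++++++++++++++++***#*RRRRRRRRRRRRRRRRRRRRRRRRRRRRRRRRRRRRRRRRRRRRR+                  
212 +++++++++++++++++++#%RRRRRRRRRRR%%RRR%%%#######%%*    -*RRRRRRRRRR-                  
216 ****++++++++++++++**##R%RRRRRRRR%%%RR%%%%%#####%%*    -*RRRRRR%R#*=.                 
220 ********************#%@RRRRRRRRR%%%RR%%%%%####%%%*    =RRRRRRRR@%#***********+=:     
224 *******************#%@@RRRRRRRRRRRRRR%%%%%#%#%%%%%RRRRRRRRRRRRRR@%#***************:  
228 ******************#%@@@RRRRRRRRRRRRRRRRRRRRRRRRRRRRRRRRRRRRRRRR@@@%****************+.
232 *****************#%@@@@RRRRRRRRRRRRRRRRRRRRRRRRRRRRRRRRRRRRRRRR@@@@%#****************
236 ****************#%@@@@@RRRRRRRRRR%%%%%%####*+++++-.   -#RRRRRRR@@@@@%#***************
240 ***************#%@@@@@@RRRRRRRRRRR%%%%R####*++++=.    -*RRRRRRR@@@@@@%#**************
244 **************#%@@@@@@@RRRRRRRR%%%%%%%R####*++++=    . +RRRRRRR@@@@@@@%#*************
248 **************%@@@@@@@%RRRRRRR%%%%RRRR#****#*+++=  .   -*RRRRRR%@@@@@@@%#************
```

The jaws straddle the stack with clearance on both sides and no contact force. Releasing and backing off.

>>> jog_arm --steps '[0,0,0,0,0,0,0.034,0,0,0,0,0,0,0.04,0,0,0,0,0,0,0.048,0,0,0,0,0,0,0.06,0,0,0,0,0,0,0.075,0,0,0,0,0,0,0.085,0,0,0,0,0,0,0.09,0,0,0,0,0,0,0.09,0,0,0,0,0,0,0.09]'

```text
time: 27.18
tcp_pos: [625.9, 4.4, 105.0]
ee_rot: [[-0.316, 0.949, 0.0], [0.949, 0.316, 0.0], [-0.0, 0.0, -1.0]]
ft_force: [-0.8, -1.0, 0.2]
grip_width: 83.3
finger_force: 0.0
```

>>> jog_arm --steps '[0,0,0.03,0,0,0,0.09,0,0,0.065,0,0,0,0.09,0,0,0.1,0,0,0,0.09,0,0,0.13,0,0,0,0.09,0.003,-0.04,0.14,0,0,0,0.09,0.003,-0.04,0.14,0,0,0,0.09,0.003,-0.04,0.14,0,0,0,0.09,0.003,-0.04,0.14,0,0,0,0.09]'

```text
time: 27.85
tcp_pos: [628.3, -35.5, 244.2]
ee_rot: [[-0.315, 0.949, -0.001], [0.949, 0.315, 0.001], [0.001, -0.001, -1.0]]
ft_force: [0.2, 0.2, -0.3]
grip_width: 89.9
finger_force: 0.0
```

```bash
python3 -c "
from chk import *
chk('22',(215,300),(90,270,3))
a=cv2.imread('pics/s22.png').astype(int)
print('scene hull+panel');dump('s22',range(170,236,2),range(205,300))
cs=ld('s22');n=np.array([.9489,.3156]);t=np.array([-.3156,.9489]);W=lambda x,y,z:np.r_[n*(596+x)+t*(-237+y),z]
print('panel raised/low corners',proj(cs,np.array([W(-8,y,z) for y,z in((22,114),(-22,114),(65,84),(-65,84))])).round(1).tolist())"
```

```text
27.85 [628.28706616 -35.47839039 244.23004218] 89.87635033266065 [ 0.16322975  0.17848095 -0.28191422]
 90 ==============+*=====+================+*######*=-:                                   
 93 ===============*++=+**+================+#######==-                                   
 96 =================++++==================+*#####%*=-.                                  
 99 ========================================*#######==-                                  
102 ========================================*######%*=-.                                 
105 ========================================+*#######=--.                                
108 =========================================*#######*=-.                                
111 ================*+===+===================+*#######=--                                
114 ===============++====*+===================*#######*=-.                               
117 ==================++++=====================*#######=--                               
120 ========================================--=*#######*::.                              
123 ===
[... 9616 characters left out ...]
*********#
224 ---:::--:::::::::...........::::-:--=********##%%%%%%%%%%%%%%%%%%%%%%%%%%%%%%%%%%#######*******
226 :::::.::-:::::...............---:::::::=+********#%%%%%%%##%%%%%%%%%%%%%%%%%%%%%%%%%%%%%%%%%%%%
228 :::::::::--:............:::...:-:...:::::::=**#*****###+=--*%%%%%%%%%%%%%%%%%%%%%%%%%%%%%%%%%%%
230 :::::::::::-.......:::..........:....:::::::::=+*****######%%%%%%%%%%%%%%%%%%%%%%%%%%%%%%%%%%%%
232 ::::::::::..:::::...............::--::::::::::::-=+*########%%%%%%%%%%%%%%%%%%%%%%%%%%%%%%%%%%%
234 ::::::::.:...:-:..................:---:::::---:--::::+##########%%%%%%%%%%%%%%%%%%%%%%%%%%%%%%%
panel raised/low corners [[251.4, 194.7], [238.6, 188.1], [264.4, 210.7], [227.2, 190.9]]
```

Both clips stand upright and centred at matching heights, with jaw tips about 22 mm below the rim. As a last check I'll compare the panel's height with its twin by apparent length.

Run:
```python
from h import *
c=ld("w13");a=cv2.imread("pics/w13.png").astype(float)
n=np.array([.9489,.3156]);t=np.array([-.3156,.9489]);W=lambda x,y,z:np.r_[n*(596+x)+t*(-237+y),z]
for nm,x in(("panel",-6),("twin",-86),("panel light",-2),("twin light",-90)):
  for z in(84,90):
    print(nm,z,proj(c,np.array([W(x,65,z),W(x,-65,z)])).round(2).tolist())
  for y0 in(65,-65):
    P=np.array([W(x,y0+d,84) for d in np.arange(-8,8.1,1)])
    uv=proj(c,P).astype(np.float32)
    v=cv2.remap(a.astype(np.float32),uv[:,0][None],uv[:,1][None],cv2.INTER_LINEAR)[0]
    print(nm,y0,(v[:,2]).astype(int).tolist())
# across-wall height check: panel light top vs rim step
```

```text
panel 84 [[308.23, 108.68], [303.46, 206.32]]
panel 90 [[309.16, 108.37], [304.23, 207.59]]
panel 65 [204, 204, 203, 203, 204, 204, 204, 185, 143, 82, 35, 26, 24, 24, 24, 24, 24]
panel -65 [23, 23, 23, 24, 24, 23, 29, 43, 99, 143, 176, 184, 187, 186, 187, 193, 201]
twin 84 [[245.48, 108.48], [246.23, 206.29]]
twin 90 [[245.31, 108.16], [246.09, 207.55]]
twin 65 [184, 183, 183, 183, 183, 183, 184, 183, 169, 147, 126, 122, 124, 125, 122, 118, 115]
twin -65 [96, 96, 97, 97, 97, 98, 98, 99, 106, 119, 134, 138, 140, 140, 141, 140, 139]
panel light 84 [[311.37, 108.68], [306.32, 206.33]]
panel light 90 [[312.35, 108.37], [307.14, 207.59]]
panel light 65 [235, 234, 232, 228, 226, 222, 221, 204, 159, 91, 43, 35, 34, 34, 33, 32, 33]
panel light -65 [38, 38, 39, 41, 43, 44, 50, 61, 114, 153, 176, 181, 179, 174, 172, 178, 187]
twin light 84 [[242.34, 108.46], [243.36, 206.29]]
twin light 90 [[242.12, 108.15], [243.18, 207.55]]
twin light 65 [234, 234, 234, 234, 234, 234, 234, 232, 213, 167, 109, 70, 68, 67, 67, 66, 65]
twin light -65 [72, 72, 72, 72, 71, 72, 73, 75, 96, 133, 177, 189, 192, 193, 194, 194, 194]
```

The panel and twin have the same apparent length (130.4 vs 130.3 mm), so they are level to about 0.5 mm. They line up along the hull to about 1 mm. Everything is released and the arm is clear, so I'm handing in.

```bash
python3 -c "
from rig import r
print(r.close_job())"
```

```text
the job is handed in; nothing more can be done
None
```

The job is handed in at about 28 s of the 72 s allowed: the panel is down on the hull floor and flush on the far wall, level with its twin (camera check before clamping), with both orange clips clamped upright on its shoulders. The fingertips measured about 24 mm shorter than stated, which cost two missed grasps, and the panel caught the hull rim once on the way in (about 30 N at the wrist).

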